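Roll the rollers to their lines and hang up the tray

TASK

Get the conveyor rollers ready for checking: roll each one along the mat with gentle pushes, never gripping or lifting it, until it stops lying squarely on the yellow line of its own lane. Collect the loose axle nuts into the red tray while it stands on the bench, and then hang the tray upright by its handle across both prongs of the hook stand. Leave the oil bottle and the grease tin where they are.

Things in the scene. Friction and masses are not known exactly. Their poses are not given: they have to be found in the camera images.
- mat: black rubber mat, fixed, 240 (x) x 440 (y) x 3 mm thick; origin under its centre on the bench; its top is 3 mm above the bench; three lanes run along its x, side by side across its y, between thin grey lines
- line_1: yellow stripe painted on the mat, lane 1 (right lane seen from the robot), 6 mm wide (x) and 124 mm long (y), flat; origin at its middle at the height of the mat's top; x points up the lane, away from the robot, y along the stripe
- roller_1: aluminium conveyor roller lying across lane 1, 40 mm diameter, 100 mm long, with two black bands and plain ends, 0.35 kg give or take; origin at its centre, 20 mm above the mat's top; y is its long axis (x and z turn as it rolls). It rolls freely: let go at 0.1 m/s it coasts about 10 mm, at 0.02 m/s hardly at all. May be absent (then None)
- line_2: yellow stripe painted on the mat, lane 2 (middle lane seen from the robot), 6 mm wide (x) and 124 mm long (y), flat; origin at its middle at the height of the mat's top; x points up the lane, away from the robot, y along the stripe
- roller_2: aluminium conveyor roller lying across lane 2, 46 mm diameter, 100 mm long, with two black bands and plain ends, 0.35 kg give or take; origin at its centre, 23 mm above the mat's top; y is its long axis (x and z turn as it rolls). It rolls freely: let go at 0.1 m/s it coasts about 10 mm, at 0.02 m/s hardly at all. May be absent (then None)
- line_3: yellow stripe painted on the mat, lane 3 (left lane seen from the robot), 6 mm wide (x) and 124 mm long (y), flat; origin at its middle at the height of the mat's top; x points up the lane, away from the robot, y along the stripe
- roller_3: aluminium conveyor roller lying across lane 3, 52 mm diameter, 100 mm long, with two black bands and plain ends, 0.35 kg give or take; origin at its centre, 26 mm above the mat's top; y is its long axis (x and z turn as it rolls). It rolls freely: let go at 0.1 m/s it coasts about 10 mm, at 0.02 m/s hardly at all. May be absent (then None)
- tray_handle (a point): middle of the top bar of the handle of the red tray. Tray 106 (x) x 169 (y, over the feet of the handle) x 38 mm high, inside about 96 x 142 mm, floor 2 mm; 0.24 kg. Rigid steel handle: a round bar 8 mm thick, along the tray's y, straight for 124 mm, its axis 108 mm above the tray's underside, with an upright at each end. Axes are the tray's: x across the handle, y along the bar, z up
- hook_stand: fixed grey hook stand; origin on the bench under its 18 mm thick upright post; from the top of the post two level steel prongs, 8 mm thick, run along its -x, 140 mm long, at y = -42 and +42 mm, their axes 190 mm above the bench; a crossbar joins them at the post, their red tips turn up 16 mm. Nothing is higher than 212 mm. Base plate 130 x 110 x 8 mm, mostly under the prongs
- hook_seat (a point): point on the hook stand, same axes, midway between the prongs, 85 mm in front (-x) of the post, at the height of the prongs' axes: where the handle bar should come to rest (bar axis 8 mm above this point). The tray hangs below the prongs, so the bar goes over the tips from the -x side, the prongs passing between bar and tray
- axle_nut_a_centre (a point): centre of a loose steel hexagon axle nut, 22 mm wide and 10 mm high, lying flat on the bench, z its axis
- axle_nut_b_centre (a point): centre of a loose steel hexagon axle nut, 22 mm wide and 10 mm high, lying flat on the bench, z its axis
- axle_nut_c_centre (a point): centre of a loose steel hexagon axle nut, 22 mm wide and 10 mm high, lying flat on the bench, z its axis
- oil_bottle: bystander: white plastic oil bottle with red spout, 47 mm diameter, 139 mm high; origin under its centre
- grease_tin: bystander: green grease tin with grey lid, 73 mm diameter, 48 mm high; origin under its centre
Mind the look-alikes: they are no part of the job. Of the things that look like the hook_stand, the larger one is meant.

How it is judged (in metres and radians):
On the way, in this order (a step that is already met when the one before it is completed fails the run):
1. every axle nut lies in the red tray, the tray standing on the bench (x of axle_nut_a_centre in the frame of tray_handle between -0.05 and 0.05 m and y of axle_nut_a_centre in the frame of tray_handle between -0.073 and 0.073 m and z of axle_nut_a_centre in the frame of tray_handle between -0.112 and -0.065 m and x of axle_nut_b_centre in the frame of tray_handle between -0.05 and 0.05 m and y of axle_nut_b_centre in the frame of tray_handle between -0.073 and 0.073 m and z of axle_nut_b_centre in the frame of tray_handle between -0.112 and -0.065 m and x of axle_nut_c_centre in the frame of tray_handle between -0.05 and 0.05 m and y of axle_nut_c_centre in the frame of tray_handle between -0.073 and 0.073 m and z of axle_nut_c_centre in the frame of tray_handle between -0.112 and -0.065 m and height (world z) of tray_handle below 0.13 m), for 0.2 s.
2. the tray hangs by its handle on both prongs (x of tray_handle in the frame of hook_seat between -0.05 and 0.05 m and y of tray_handle in the frame of hook_seat between -0.03 and 0.03 m and z of tray_handle in the frame of hook_seat between 0.001 and 0.017 m and angle between tray_handle's own z axis and vertical below 0.35 rad), for 0.3 s.
At the end, for the whole second after the job is handed in: Each roller present rests on the mat, its axis within 8 mm of the middle of its own yellow line, within 8 degrees of it and within 60 mm along it; all axle nuts are in the tray; the tray hangs upright (within 20 degrees) by its handle across both prongs, its handle centred between them within 30 mm (all of step 2 and x of roller_1 in the frame of line_1 between -0.008 and 0.008 m and y of roller_1 in the frame of line_1 between -0.06 and 0.06 m and z of roller_1 in the frame of line_1 between 0.016 and 0.024 m and angle between the y axis of roller_1 and the y axis of line_1, either way round below 0.14 rad and linear speed of each of roller_1, roller_2, roller_3 below 0.01 m/s and x of roller_2 in the frame of line_2 between -0.008 and 0.008 m and y of roller_2 in the frame of line_2 between -0.06 and 0.06 m and z of roller_2 in the frame of line_2 between 0.019 and 0.027 m and angle between the y axis of roller_2 and the y axis of line_2, either way round below 0.14 rad and x of roller_3 in the frame of line_3 between -0.008 and 0.008 m and y of roller_3 in the frame of line_3 between -0.06 and 0.06 m and z of roller_3 in the frame of line_3 between 0.022 and 0.03 m and angle between the y axis of roller_3 and the y axis of line_3, either way round below 0.14 rad and x of axle_nut_a_centre in the frame of tray_handle between -0.05 and 0.05 m and y of axle_nut_a_centre in the frame of tray_handle between -0.073 and 0.073 m and z of axle_nut_a_centre in the frame of tray_handle between -0.112 and -0.065 m and x of axle_nut_b_centre in the frame of tray_handle between -0.05 and 0.05 m and y of axle_nut_b_centre in the frame of tray_handle between -0.073 and 0.073 m and z of axle_nut_b_centre in the frame of tray_handle between -0.112 and -0.065 m and x of axle_nut_c_centre in the frame of tray_handle between -0.05 and 0.05 m and y of axle_nut_c_centre in the frame of tray_handle between -0.073 and 0.073 m and z of axle_nut_c_centre in the frame of tray_handle between -0.112 and -0.065 m); the robot touches nothing.
It fails at once if a roller is lifted off the mat (more than 15 mm) (height (world z) of roller_1 above 0.038 m or height (world z) of roller_2 above 0.041 m or height (world z) of roller_3 above 0.044 m).
It fails at once if a roller is gripped or pressed hard by the fingers (more than 18 N) (contact force between the fingers and roller_1 above 18 N or contact force between the fingers and roller_2 above 18 N or contact force between the fingers and roller_3 above 18 N).
It fails at once if the oil bottle or the grease tin is pushed more than 30 mm aside or tipped over (distance of any of oil_bottle, grease_tin from where it was at the start of the episode above 0.03 m or angle between any of oil_bottle, grease_tin's own z axis and vertical above 0.5 rad).
Of roller_1, roller_2, roller_3 only 2 to 3 are there at a start; the rules pass over those that are not, and their reading is None.
At some moment in a run one of axle_nut_a, axle_nut_b, axle_nut_c may be knocked a few centimetres aside while the robot is not near it.
It also fails if it takes over 184 s, if anything falls off the work surface, if the arm or the gripper's body presses on something with over 40 N, if the wrist force passes 120 N, or if a joint passes its speed limit or range.

ROBOT

A 6-joint arm with a two-finger parallel gripper is mounted at the origin on a cart in front of the work surface, level with it; the furniture and walls round the work are solid. World frame = base frame: x ahead of the robot, y to its left, z up, the work surface at z = 0. Lengths are in m, angles in degrees, forces in N, time in s.
With the tool pointing down it reaches from about 0.375 to 0.9 m from the base axis. Payload 3.1 kg.
Tool frame: the origin (TCP) lies at the very end of the fingers, on their centre line; the grasp point (between the pads) lies 19 mm behind it (bot.hold_point_z is the z of the grasp point in the tool frame, in m); z points along the fingers, y is the direction in which the jaws open and shut (so a half turn about z gives the same grasp; the last joint's range is limited). The gripper opens to 87 mm and grips with 3 to 60 N. Pads are 19 mm wide; open, the fingers measure 117 mm over their backs; the gripper's body (75 mm by 190 mm) begins 51 mm behind the grasp point.
Start: joints at [-77.435, 30.224, 82.088, -0, 67.689, -10.227], TCP at [0.242, -0.576, 0.223] pointing down, gripper open.
Joint ranges: [-176.69, 176.69], [-43.24, 126.21], [12.49, 139.97], [-82, 262], [0, 151.66], [-163.58, 163.58]. Speed limits (degrees/s): [159.86, 159.86, 180, 180, 180, 180].

INTERFACE

Orientations are given as a 3x3 rotation matrix whose columns are the frame's x, y, z axes.
In Python, from rig import bot gives the robot as it stands.
- The arm moves only by the tool servo_tool, never from a script. Its argument "increments" is a list of rows, each a list of 3 entries, a list of its own where there are three numbers: the closure, from 0 (fully open) to 1 (shut), then the shift along the tool's x, y, z in mm, then the turn about the tool's z in degrees. In form: [[claw, [x, y, z], turn], ...]. A call has 1 to 5 rows; each row shifts and turns the commanded pose from where the row before left it, along the tool's axes as they then stand; what a row does not reach is not made up. A row lasts 1/8 s, in which the tool goes at most 62.5 mm and 10.7 degrees, less where a joint would pass 70% of its speed; a pose out of reach is approached as far as the arm can. A call with a gripper value outside its range is refused whole. The fingers move at their own pace and stop on an object; the grip force is fixed at half the most. Time passes only in rows, so rows that do not move let the fingers close. It gives the time, the measured TCP pose, the force and the opening at its end, in the units of the state.
- bot.read_state(): the state, without advancing time (a new reading comes with each control period).
- bot.capture(name): name is "side" or "top"; returns (picture, depth): 480x640x3 uint8, blue, green, red; 480x640 float32, m along the optical axis (not along the pixel's ray), 0 where there is no reading.
- bot.camera_info(name): a dict with "K" (3x3 intrinsics, pixels), "R" (3x3) and "t" (3): a world point X has camera coordinates R X + t. Camera axes: x right, y down, z forward; pixel columns grow to the right and rows downward; lengths in m; the calibration is good to about 2 mm. A picture is of the moment at which its call begins. camera_info takes no time and is no camera call.
- bot.hand_in(): hands the job in, once; it reports no verdict.
Trained networks look in the newest picture that a camera, given by its name, has taken for a name from the list of things; names that differ only in an ending like _2 or _b are one class to them, and where a whole thing is asked for, a point or a joint stands for the part that bears it (a point fixed in the world has none). Each returns a list of dicts, best first, with "p" (0 to 1); they miss things now and then, are a little off and sometimes report something else, mostly with a low value. They report only what shows in the picture. A call takes as long as a camera call. They do not tell look-alikes from the thing itself.
- bot.find_in(camera, thing): "bbox" ([left, top, right, bottom] in pixels, round what is visible of it).
- bot.trace(camera, thing): "region" (480x640 bool, what is visible of it) and "bbox" ([left, top, right, bottom] in pixels, round what is visible of it).
The state is a dict: "time_s": time; "joint_positions": joint angles; "qvel": joint speeds; "tau": joint torques, N m; "position": TCP position; "tcp_rot": TCP orientation; "force": force on the tool from outside, world axes, zero at the start; "moment": the same for the moment, N m; "opening": opening from 0.0 (shut) to 1.0 (fully open).
Only numpy, scipy, OpenCV 4.12 (cv2) and the standard library are available. Lean on these libraries where they do the work, as an engineer would, in place of code of your own. Each camera call takes 0.05 s, during which the arm holds its last target.

## Working session

There is one attempt and no reset: what is moved stays moved. The work goes in short steps, Python scripts to look and compute and a tool call to move; the robot and the scene stay as the last step left them, time stands still between calls to the robot, and variables do not carry over. Pictures are saved under pics/ and viewed, and the job is handed in when it is done.

Besides the shell and the picture viewer there is one more tool, called after "Emit:" as name([rows], argument=value, ...), one row to a line, values as JSON. servo_tool: Moves the arm, as the interface text tells. Its arguments: {"type":"object","properties":{"increments":{"type":"array","items":{"type":"array"}}},"required":["increments"]}

```bash
mkdir -p pics; ls
python3 - <<'E'
from rig import bot
import cv2
for n in("top","side"):
    p,d=bot.capture(n); cv2.imwrite(f"pics/{n}0.png",p)
    print(n,{k:v.tolist() if hasattr(v,'tolist') else v for k,v in bot.camera_info(n).items()})
s=bot.read_state(); print(s)
E
```

```text
pics
top {'K': [[474.8145235025516, 0.0, 319.8379685659453], [0.0, 474.8145235025516, 242.44997554694461], [0.0, 0.0, 1.0]], 'R': [[0.04970348441595748, -0.9986299737025992, -0.016362739980182395], [-0.7924285370175278, -0.029457768458812296, -0.6092530292068212], [0.6079363267293488, 0.04324830054665028, -0.7928070428185245]], 't': [0.07881681995846951, 0.5195794152665726, 1.4288240122005782]}
side {'K': [[472.45744486604957, 0.0, 319.3736036992274], [0.0, 472.45744486604957, 238.2722710947777], [0.0, 0.0, 1.0]], 'R': [[0.9358200854770112, -0.3521518203780196, -0.015161234192723765], [-0.23483668928079682, -0.590831888861834, -0.7718610033364763], [0.26285451676818133, 0.725883444161943, -0.6356105163590052]], 't': [-0.4657123742044698, 0.28089241238685053, 1.3635846033185972]}
{'time_s': 0.1, 'joint_positions': array([-7.74360948e+01,  3.02733317e+01,  8.21496136e+01, -1.15771175e-03,
        6.76916775e+01, -1.02270339e+01]), 'qvel': array([-0.01764881, -0.0714586 , -0.12706936,  0.0157598 , -0.10077637,
        0.01852691]), 'tau': array([-7.31902164e-04, -4.40985954e+01, -1.77150589e+01,  6.35531824e-02,
        5.34087466e-02, -3.98706118e-05]), 'position': array([ 0.24198093, -0.57552103,  0.22166966]), 'tcp_rot': array([[ 9.21921521e-01,  3.87376436e-01, -4.53420828e-04],
       [ 3.87376555e-01, -9.21919523e-01,  1.94857156e-03],
       [ 3.36813192e-04, -1.97207465e-03, -9.99997999e-01]]), 'force': array([-0.26982546,  0.00059164, -0.03927286]), 'moment': array([-0.00806049, -0.05431256,  0.03329823]), 'opening': 1.0025862256583475}
```

View pics/top0.png

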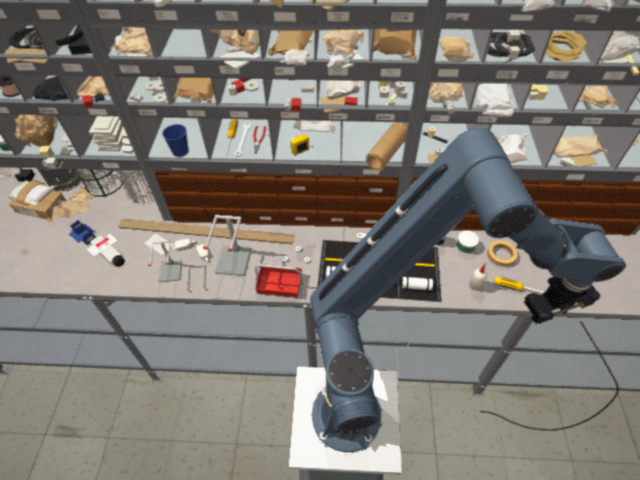

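View pics/side0.png

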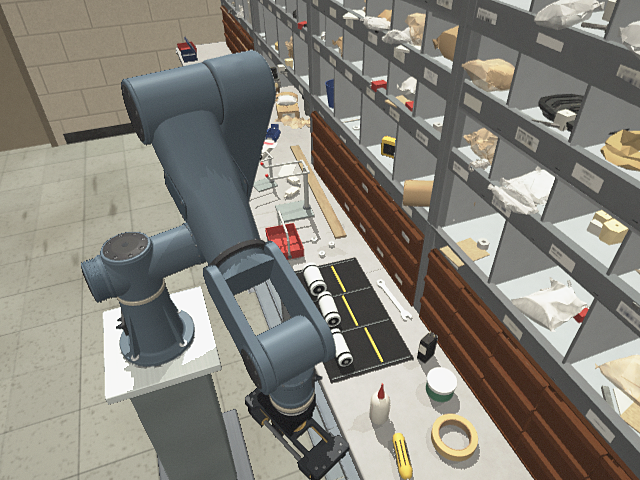

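```bash
cat > h.py <<'E'
from rig import bot
import numpy as np, cv2
def cap(n):
    p,d=bot.capture(n); i=bot.camera_info(n); return p,d,np.array(i['K']),np.array(i['R']),np.array(i['t'])
def cloud(d,K,R,t):
    v,u=np.mgrid[0:480,0:640]
    c=np.stack([(u-K[0,2])/K[0,0]*d,(v-K[1,2])/K[1,1]*d,d],-1)
    return (c-t)@R   # R^T (c-t)
def onplane(u,v,z,K,R,t):
    r=R.T@np.array([(u-K[0,2])/K[0,0],(v-K[1,2])/K[1,1],1.]); o=-R.T@t
    return o+r*(z-o[2])/r[2]
def proj(X,K,R,t):
    c=R@np.asarray(X,float)+t; return (K@c)[:2]/c[2]
E
python3 - <<'E'
from h import *
a=cv2.imread('pics/top0.png');b=cv2.imread('pics/side0.png')
cv2.imwrite('pics/t1.png',cv2.resize(a[200:310,130:330],None,fx=4,fy=4,interpolation=cv2.INTER_CUBIC))
cv2.imwrite('pics/t2.png',cv2.resize(a[220:320,310:510],None,fx=4,fy=4,interpolation=cv2.INTER_CUBIC))
cv2.imwrite('pics/s1.png',cv2.resize(b[140:280,240:360],None,fx=4,fy=4,interpolation=cv2.INTER_CUBIC))
E
```

```text
(no output)
```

View pics/t1.png

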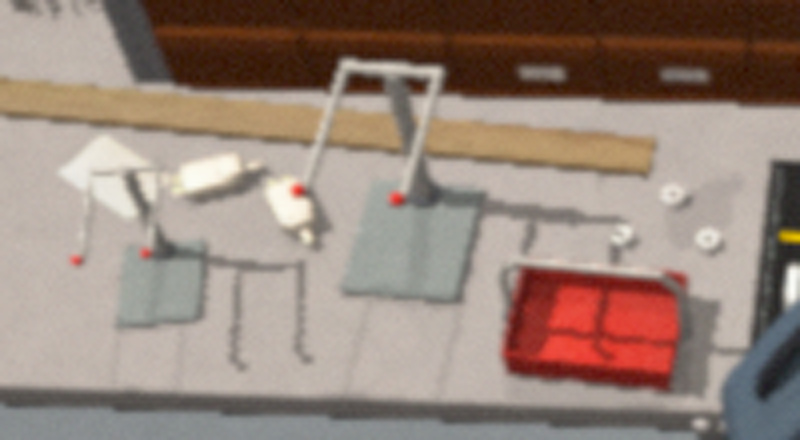

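View pics/t2.png

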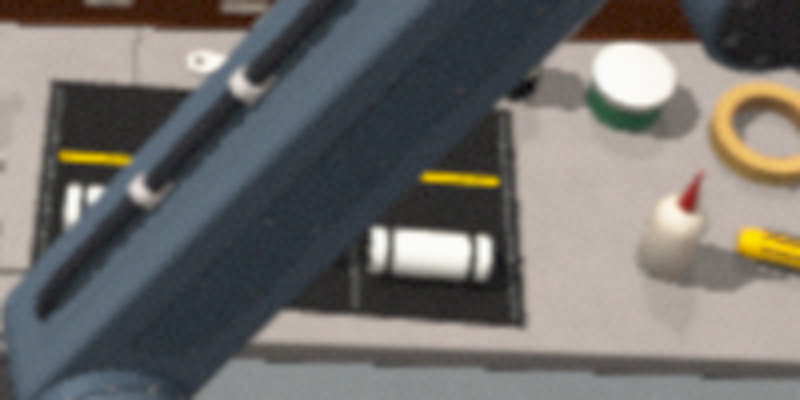

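View pics/s1.png

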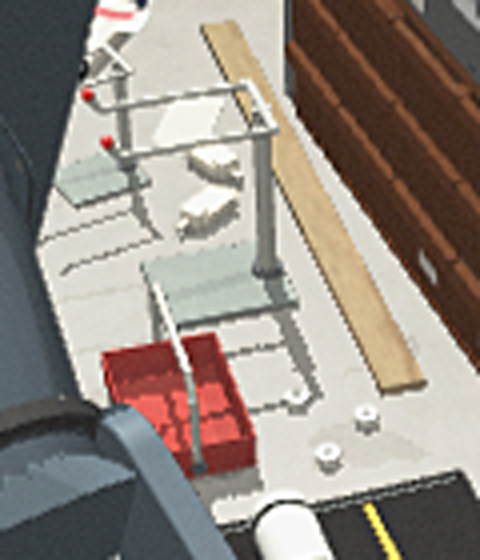

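```bash
cat > m.py <<'E'
from h import *
import sys
for n in("top","side"):
    p,d,K,R,t=cap(n); P=cloud(d,K,R,t)
    for th in sys.argv[1:]:
        for q in bot.trace(n,th)[:5]:
            m=q['region']&(d>0)
            if m.sum()<3: continue
            X=P[m]; c=np.median(X,0)
            x=X
            if m.sum()>4:
                w,V=np.linalg.eigh(np.cov((X[:,:2]-X[:,:2].mean(0)).T)); ang=np.degrees(np.arctan2(V[1,1],V[0,1]))%180
            else: ang=-1
            print(n,th,'p%.2f'%q['p'],np.round(q['bbox']).astype(int).tolist(),m.sum(),'med',np.round(c,3),'mean',np.round(X.mean(0),3),'lo',np.round(np.percentile(X,3,0),3),'hi',np.round(np.percentile(X,97,0),3),'ang%.1f'%ang)
E
python3 m.py mat line_1 roller_1 tray_handle hook_stand axle_nut_a_centre oil_bottle grease_tin
```

```text
top mat p0.65 [317, 240, 439, 303] 2150 med [ 0.538 -0.213  0.002] mean [ 0.532 -0.142  0.003] lo [ 0.415 -0.327 -0.005] hi [0.654 0.103 0.009] ang75.5
top mat p0.23 [214, 217, 250, 277] 1019 med [0.556 0.427 0.009] mean [0.555 0.429 0.041] lo [0.488 0.384 0.001] hi [0.612 0.483 0.195] ang3.3
top mat p0.20 [470, 267, 486, 288] 235 med [ 0.466 -0.445  0.064] mean [ 0.467 -0.445  0.059] lo [ 0.457 -0.465  0.011] hi [ 0.482 -0.43   0.105] ang68.1
top roller_1 p0.59 [402, 276, 430, 287] 330 med [ 0.455 -0.239  0.037] mean [ 0.457 -0.239  0.035] lo [ 0.444 -0.287  0.015] hi [ 0.478 -0.192  0.046] ang86.9
top roller_1 p0.51 [324, 265, 332, 276] 51 med [0.492 0.07  0.053] mean [0.492 0.069 0.051] lo [0.474 0.056 0.02 ] hi [0.52  0.08  0.059] ang169.0
top tray_handle p0.98 [255, 266, 302, 298] 1368 med [0.461 0.254 0.005] mean [0.463 0.254 0.017] lo [ 0.404  0.176 -0.005] hi [0.523 0.325 0.11 ] ang78.4
top hook_stand p0.81 [203, 216, 249, 278] 1083 med [0.557 0.428 0.009] mean [0.556 0.431 0.042] lo [ 0.476  0.383 -0.   ] hi [0.624 0.483 0.197] ang2.5
top hook_stand p0.81 [148, 241, 178, 282
[... 1776 characters left out ...]
o [0.502 0.38  0.002] hi [0.61  0.478 0.192] ang161.6
side axle_nut_a_centre p0.60 [332, 330, 354, 368] 435 med [ 0.465 -0.266  0.038] mean [ 0.464 -0.261  0.036] lo [ 0.445 -0.295  0.011] hi [ 0.482 -0.2    0.044] ang77.6
side oil_bottle p0.82 [372, 386, 393, 422] 558 med [ 0.474 -0.467  0.069] mean [ 0.475 -0.466  0.062] lo [ 0.458 -0.477  0.01 ] hi [ 0.496 -0.445  0.109] ang150.3
side grease_tin p0.97 [424, 369, 456, 402] 849 med [ 0.651 -0.453  0.045] mean [ 0.652 -0.451  0.039] lo [ 0.624 -0.48   0.004] hi [ 0.689 -0.414  0.05 ] ang48.2
side grease_tin p0.61 [298, 263, 326, 297] 533 med [0.484 0.009 0.046] mean [0.486 0.015 0.041] lo [ 0.464 -0.025  0.004] hi [0.514 0.075 0.056] ang88.6
```

```bash
cat > lines.py <<'E'
from h import *
def lines(show=True):
    out=[]
    for n in("top","side"):
        p,d,K,R,t=cap(n); P=cloud(d,K,R,t)
        hsv=cv2.cvtColor(p,cv2.COLOR_BGR2HSV)
        m=(hsv[...,0]>20)&(hsv[...,0]<38)&(hsv[...,1]>150)&(hsv[...,2]>120)&(P[...,0]>.42)&(P[...,0]<.66)&(P[...,1]>-.34)&(P[...,1]<.12)&(abs(P[...,2])<.015)
        k,l,st,_=cv2.connectedComponentsWithStats(m.astype(np.uint8),connectivity=8)
        for i in range(1,k):
            if st[i,4]<8: continue
            vs,us=np.nonzero(l==i)
            X=np.array([onplane(u,v,.003,K,R,t) for u,v in zip(us,vs)])
            y0,y1=X[:,1].min(),X[:,1].max(); a=np.polyfit(X[:,1],X[:,0],1)
            print(n,'n',len(us),'y',round(y0,4),round(y1,4),'x mid %.4f'%np.polyval(a,(y0+y1)/2),'x mean %.4f'%X[:,0].mean(),'dx/dy deg %.1f'%np.degrees(np.arctan(a[0])))
if __name__=='__main__':
    lines()
    i=bot.camera_info('top');K,R,t=[np.array(i[k]) for k in('K','R','t')]
    for c in[(672,193),(707,239),(622,235)]: print('nut',onplane(130+c[0]/4,200+c[1]/4,.01,K,R,t).round(4))
    i=bot.camera_info('side');K,R,t=[np.array(i[k]) for k in('K','R','t')]
    for c in[(367,412),(328,455),(297,398)]: print('nut side',onplane(240+c[0]/4,140+c[1]/4,.01,K,R,t).round(4))
E
python3 lines.py
```

```text
top n 46 y 0.0281 0.0882 x mid 0.5731 x mean 0.5731 dx/dy deg -0.3
top n 55 y -0.3154 -0.2459 x mid 0.5618 x mean 0.5618 dx/dy deg 2.5
side n 40 y -0.0295 0.0876 x mid 0.5706 x mean 0.5707 dx/dy deg 3.1
side n 8 y -0.2446 -0.2179 x mid 0.5674 x mean 0.5674 dx/dy deg 2.2
side n 10 y -0.3135 -0.2818 x mid 0.5585 x mean 0.5585 dx/dy deg 2.4
nut [0.6131 0.1923 0.01  ]
nut [0.5609 0.1555 0.01  ]
nut [0.5624 0.2352 0.01  ]
nut side [0.6155 0.1896 0.01  ]
nut side [0.5634 0.1489 0.01  ]
nut side [0.5651 0.2304 0.01  ]
```

Emit:
servo_tool([
  [0.25,[0,0,0],10],
  [0.25,[0,0,0],10],
  [0.25,[0,0,0],2.5],
])

```text
time_s: 1.48
position: [0.2421, -0.5762, 0.2226]
tcp_rot: [[1.0, 0.003, -0.0], [0.003, -1.0, -0.0], [-0.0, 0.0, -1.0]]
force: [-0.5, 0.6, -1.0]
opening: 0.783
```

Emit:
servo_tool([
  [0.25,[30,-58,0],2],
  [0.25,[30,-58,0],0],
  [0.25,[30,-58,0],0],
  [0.25,[30,-58,0],0],
  [0.25,[30,-58,0],0],
])

```text
time_s: 2.1
position: [0.3929, -0.3004, 0.2228]
tcp_rot: [[1.0, -0.03, 0.001], [-0.03, -1.0, -0.001], [0.001, 0.001, -1.0]]
force: [0.2, -0.0, 0.4]
opening: 0.75
```

Emit:
servo_tool([
  [0.25,[10,-40,20],0],
  [0.25,[0,0,20],0],
  [0.25,[0,0,0],0],
])

```text
time_s: 2.48
position: [0.4028, -0.2611, 0.1817]
tcp_rot: [[1.0, -0.029, -0.002], [-0.029, -1.0, 0.002], [-0.002, -0.002, -1.0]]
force: [1.0, -0.1, -0.1]
opening: 0.753
```

```bash
python3 lines.py|grep -v nut; python3 m.py roller_1|cut -c1-260
python3 - <<'E'
from h import *
b,*_=cap('side');a,*_=cap('top')
cv2.imwrite('pics/s2.png',cv2.resize(b[230:400,250:450],None,fx=4,fy=3.5,interpolation=cv2.INTER_CUBIC))
cv2.imwrite('pics/t3.png',cv2.resize(a[200:320,240:440],None,fx=4,fy=4,interpolation=cv2.INTER_CUBIC))
E
```

```text
top n 36 y -0.0353 0.0057 x mid 0.5694 x mean 0.5694 dx/dy deg 4.4
top n 104 y -0.1754 -0.0501 x mid 0.5520 x mean 0.5520 dx/dy deg 3.1
top n 17 y -0.2095 -0.1908 x mid 0.5649 x mean 0.5649 dx/dy deg 0.7
side n 26 y -0.0295 0.0427 x mid 0.5694 x mean 0.5698 dx/dy deg 5.0
side n 8 y -0.2446 -0.2179 x mid 0.5674 x mean 0.5674 dx/dy deg 2.2
side n 10 y -0.3135 -0.2818 x mid 0.5585 x mean 0.5585 dx/dy deg 2.4
top roller_1 p0.74 [362, 270, 394, 284] 351 med [ 0.476 -0.102  0.042] mean [ 0.478 -0.102  0.04 ] lo [ 0.461 -0.146  0.016] hi [ 0.501 -0.055  0.052] ang86.6
top roller_1 p0.71 [401, 278, 431, 287] 325 med [ 0.455 -0.238  0.037] mean [ 0.457 -0.238  0.035] lo [ 0.444 -0.286  0.015] hi [ 0.479 -0.191  0.047] ang86.2
top roller_1 p0.55 [336, 269, 350, 284] 160 med [0.471 0.003 0.044] mean [0.474 0.004 0.043] lo [ 0.46  -0.016  0.02 ] hi [0.494 0.026 0.057] ang100.5
side roller_1 p0.87 [327, 327, 353, 371] 550 med [ 0.461 -0.256  0.037] mean [ 0.462 -0.253  0.034] lo [ 0.445 -0.295  0.005] hi [ 0.482 -0.196  0.044] ang87.6
side roller_1 p0.67 [319, 296, 331, 306] 79 med [ 0.482 -0.088  0.045] mean [ 0.481 -0.094  0.05 ] lo [ 0.469 -0.106  0.035] hi [ 0.498 -0.075  0.052] ang70.1
```

View pics/s2.png

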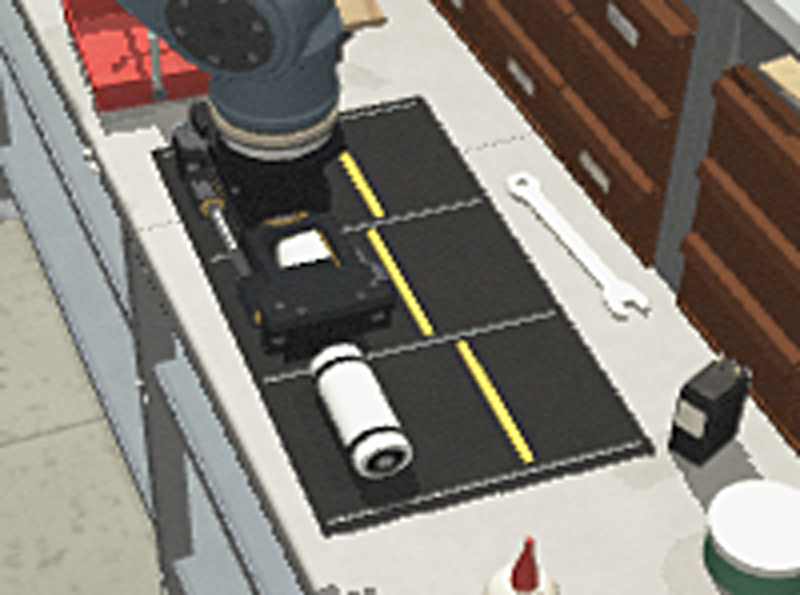

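View pics/t3.png

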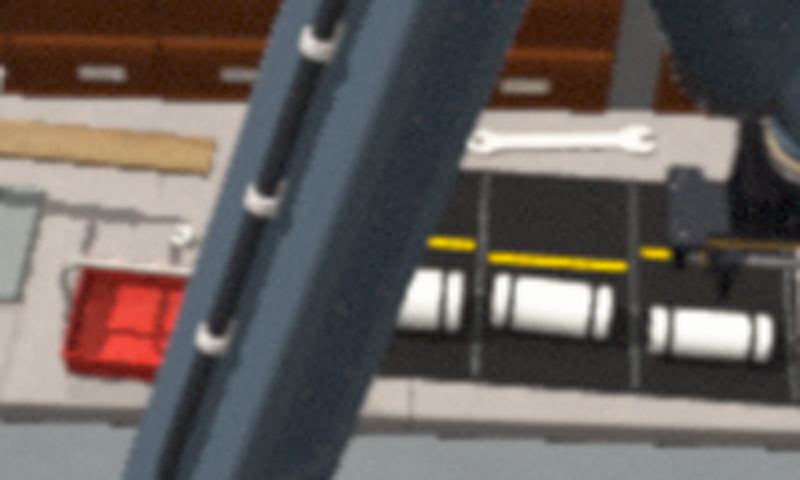

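Emit:
servo_tool([
  [0.25,[2,-18,40],0.8],
  [0.25,[0,0,50],0],
  [0.25,[0,0,50],0],
  [0.25,[0,0,26],0],
  [0.25,[0,0,0],0],
])

```text
time_s: 3.5
position: [0.4048, -0.2438, 0.0151]
tcp_rot: [[0.999, -0.044, -0.003], [-0.044, -0.999, 0.003], [-0.003, -0.003, -1.0]]
force: [0.2, 0.8, 0.7]
opening: 0.746
```

Emit:
servo_tool([
  [0.25,[6,0,0],0],
  [0.25,[6,0,0],0],
  [0.25,[6,0,0],0],
  [0.25,[6,0,0],0],
  [0.25,[6,0,0],0],
])

```text
time_s: 4.12
position: [0.4361, -0.2456, 0.0169]
tcp_rot: [[0.999, -0.043, -0.0], [-0.043, -0.999, -0.0], [-0.0, 0.0, -1.0]]
force: [-1.6, -0.2, 1.2]
opening: 0.749
```

```bash
python3 m.py roller_1|cut -c1-260
python3 - <<'E'
from h import *
b,*_=cap('side')
cv2.imwrite('pics/s3.png',cv2.resize(b[230:400,250:450],None,fx=4,fy=3.5,interpolation=cv2.INTER_CUBIC))
E
```

```text
top roller_1 p0.87 [362, 272, 391, 287] 320 med [ 0.474 -0.097  0.041] mean [ 0.476 -0.097  0.038] lo [ 0.462 -0.142  0.005] hi [ 0.495 -0.055  0.052] ang86.4
top roller_1 p0.51 [415, 285, 426, 287] 44 med [ 0.451 -0.258  0.034] mean [ 0.45  -0.257  0.033] lo [ 0.443 -0.274  0.018] hi [ 0.458 -0.237  0.044] ang80.6
top roller_1 p0.43 [345, 270, 350, 285] 90 med [ 0.471 -0.006  0.048] mean [ 0.468 -0.006  0.054] lo [ 0.457 -0.019  0.027] hi [0.495 0.009 0.057] ang174.4
```

View pics/s3.png

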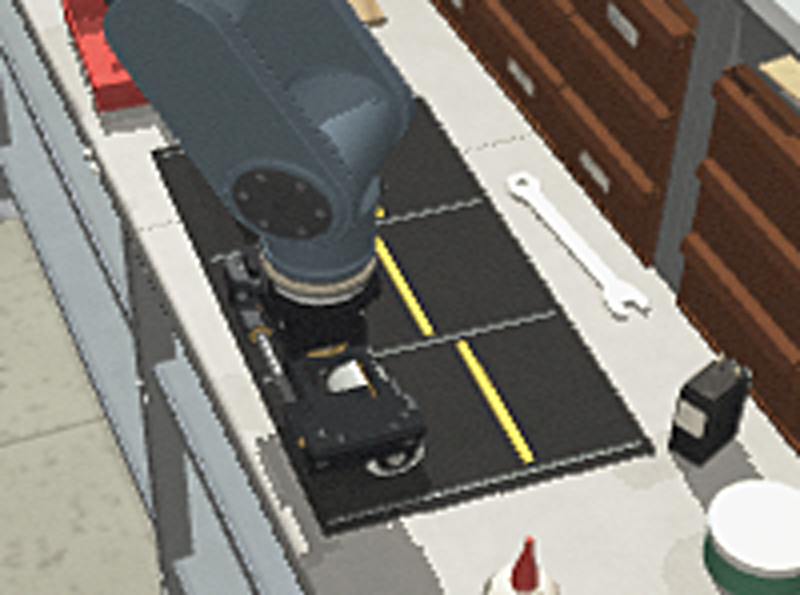

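Emit:
servo_tool([
  [0.25,[7,0,0],0],
  [0.25,[8,0,0],0],
  [0.25,[8,0,0],0],
  [0.25,[8,0,0],0],
  [0.25,[8,0,0],0],
])

```text
time_s: 5.0
position: [0.4753, -0.2474, 0.0165]
tcp_rot: [[0.999, -0.044, 0.0], [-0.044, -0.999, -0.0], [0.0, 0.0, -1.0]]
force: [-0.0, 0.8, -0.5]
opening: 0.752
```

Emit:
servo_tool([
  [0.25,[8,0,0],0],
  [0.25,[8,0,0],0],
  [0.25,[7,0,0],0],
  [0.25,[6,0,0],0],
  [0.25,[5,0,0],0],
])

```text
time_s: 5.62
position: [0.509, -0.2489, 0.0165]
tcp_rot: [[0.999, -0.044, -0.0], [-0.044, -0.999, -0.0], [-0.0, 0.0, -1.0]]
force: [-0.0, 0.7, 1.2]
opening: 0.749
```

Emit:
servo_tool([
  [0.25,[4,0,0],0],
  [0.25,[4,0,0],0],
  [0.25,[3,0,0],0],
  [0.25,[2,0,0],0],
  [0.25,[2,0,0],0],
])

```text
time_s: 6.25
position: [0.5235, -0.2494, 0.0165]
tcp_rot: [[0.999, -0.044, -0.0], [-0.044, -0.999, 0.0], [-0.0, -0.0, -1.0]]
force: [-0.2, -0.2, -0.2]
opening: 0.751
```

```bash
python3 m.py roller_1|cut -c1-260;python3 lines.py|grep -v nut
python3 - <<'E'
from h import *
b,*_=cap('side')
cv2.imwrite('pics/s4.png',cv2.resize(b[230:400,250:450],None,fx=4,fy=3.5,interpolation=cv2.INTER_CUBIC))
E
```

```text
top roller_1 p0.64 [363, 270, 395, 288] 387 med [ 0.475 -0.104  0.041] mean [ 0.478 -0.103  0.037] lo [ 0.461 -0.15   0.001] hi [ 0.504 -0.055  0.053] ang86.3
top roller_1 p0.63 [337, 268, 351, 283] 178 med [0.471 0.005 0.047] mean [0.474 0.005 0.044] lo [ 0.46  -0.016  0.024] hi [0.495 0.032 0.057] ang103.5
side roller_1 p0.95 [314, 291, 340, 328] 552 med [ 0.482 -0.119  0.041] mean [ 0.483 -0.114  0.036] lo [ 0.463 -0.156  0.002] hi [ 0.507 -0.053  0.05 ] ang85.0
side roller_1 p0.66 [300, 262, 325, 294] 487 med [0.484 0.011 0.046] mean [0.485 0.015 0.043] lo [ 0.464 -0.024  0.015] hi [0.51  0.073 0.056] ang89.3
side roller_1 p0.26 [266, 217, 301, 259] 1154 med [0.459 0.256 0.009] mean [0.461 0.252 0.02 ] lo [ 0.408  0.167 -0.003] hi [0.512 0.325 0.109] ang84.8
top n 35 y -0.0353 0.0057 x mid 0.5695 x mean 0.5694 dx/dy deg 5.7
top n 101 y -0.1715 -0.0501 x mid 0.5520 x mean 0.5521 dx/dy deg 3.2
side n 33 y -0.0295 0.0728 x mid 0.5700 x mean 0.5700 dx/dy deg 2.7
```

View pics/s4.png

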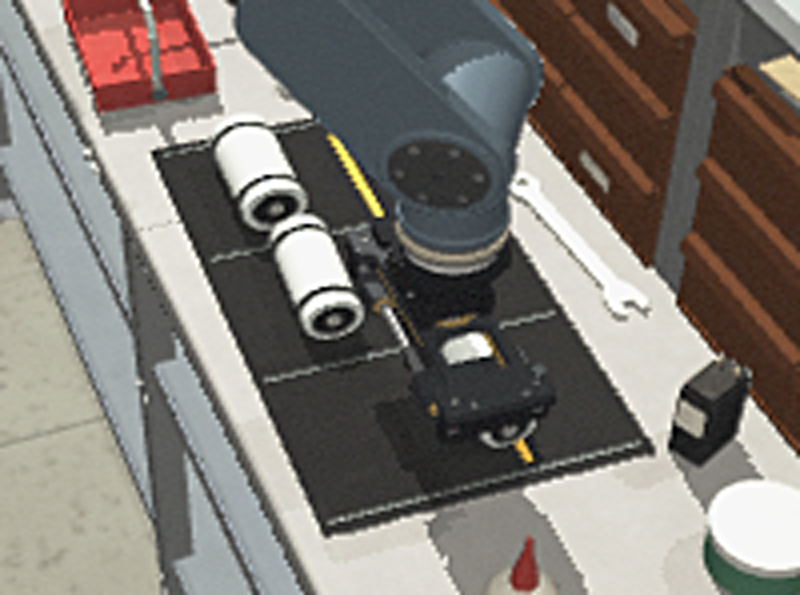

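Emit:
servo_tool([
  [0.25,[2,0,0],0],
  [0.25,[2,0,0],0],
  [0.25,[2,0,0],0],
  [0.25,[0,0,0],0],
  [0.25,[-5,0,0],0],
])

```text
time_s: 7.22
position: [0.5248, -0.2497, 0.0166]
tcp_rot: [[0.999, -0.043, 0.001], [-0.043, -0.999, -0.0], [0.001, 0.0, -1.0]]
force: [0.1, -0.7, 0.6]
opening: 0.748
```

Emit:
servo_tool([
  [0.25,[-40,0,0],0],
  [0.25,[-40,0,0],0],
  [0.25,[-35,0,-30],0],
  [0.25,[0,0,-50],0],
  [0.25,[0,0,-10],0],
])

```text
time_s: 7.85
position: [0.4104, -0.2457, 0.1091]
tcp_rot: [[0.999, -0.045, 0.004], [-0.045, -0.999, -0.004], [0.004, 0.004, -1.0]]
force: [-0.5, -0.5, 0.2]
opening: 0.749
```

```bash
python3 m.py roller_1|cut -c1-260;python3 lines.py|grep -v nut
python3 - <<'E'
from h import *
b,*_=cap('side')
cv2.imwrite('pics/s5.png',cv2.resize(b[230:400,250:450],None,fx=4,fy=3.5,interpolation=cv2.INTER_CUBIC))
E
```

```text
top roller_1 p0.58 [361, 269, 391, 285] 330 med [ 0.475 -0.098  0.042] mean [ 0.477 -0.099  0.04 ] lo [ 0.462 -0.144  0.02 ] hi [ 0.498 -0.055  0.051] ang82.8
top roller_1 p0.50 [342, 269, 353, 284] 140 med [ 0.473 -0.002  0.047] mean [ 0.475 -0.001  0.045] lo [ 0.461 -0.019  0.022] hi [0.5   0.019 0.057] ang144.8
top roller_1 p0.40 [469, 266, 487, 290] 314 med [ 0.468 -0.446  0.057] mean [ 0.472 -0.448  0.053] lo [ 0.455 -0.477 -0.002] hi [ 0.515 -0.43   0.109] ang162.3
side roller_1 p0.69 [360, 321, 387, 359] 554 med [ 0.555 -0.259  0.036] mean [ 0.557 -0.256  0.032] lo [ 0.541 -0.299  0.003] hi [ 0.578 -0.2    0.044] ang88.5
top n 23 y -0.0353 -0.0092 x mid 0.5689 x mean 0.5689 dx/dy deg 6.7
top n 104 y -0.1752 -0.0501 x mid 0.5520 x mean 0.5520 dx/dy deg 3.1
side n 27 y -0.0109 0.0603 x mid 0.5709 x mean 0.5708 dx/dy deg 2.8
```

View pics/s5.png

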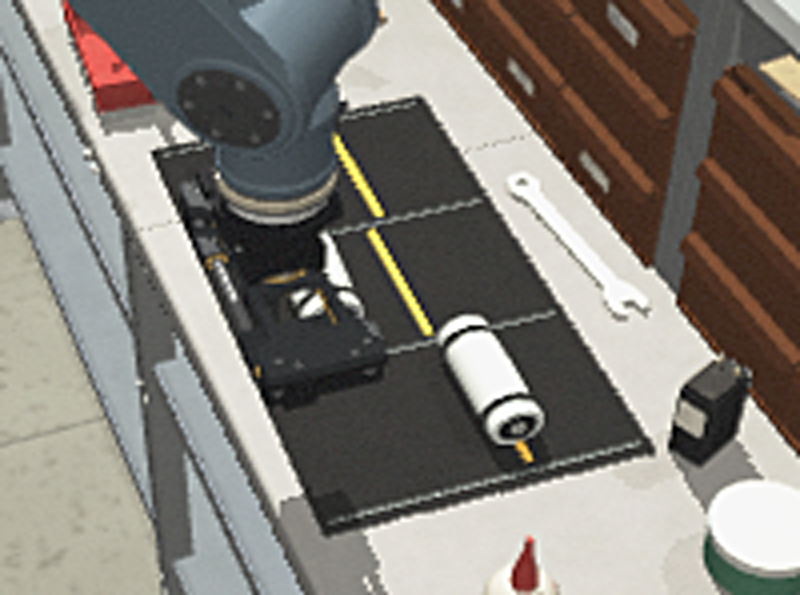

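```bash
cat > rol.py <<'E'
from h import *
from scipy.optimize import least_squares
L={1:(.020,-.25),2:(.023,-.11),3:(.026,.03)}
def fit(n,i,img):
    p,d,K,R,t=img; P=cloud(d,K,R,t); r,y0=L[i]; zc=.003+r
    hsv=cv2.cvtColor(p,cv2.COLOR_BGR2HSV)
    m=(d>0)&(abs(P[...,1]-y0)<.07)&(P[...,2]>.012)&(P[...,2]<.003+2*r+.006)&(P[...,0]>.42)&(P[...,0]<.64)&(hsv[...,2]>150)&(hsv[...,1]<70)
    X=P[m]
    if len(X)<40: print(n,i,'few',len(X)); return
    f=lambda q:np.hypot(X[:,0]-q[0]-q[1]*(X[:,1]-y0),X[:,2]-zc-q[2])-r
    s=least_squares(f,[np.median(X[:,0]),0,0],loss='soft_l1',f_scale=.002)
    print(n,i,len(X),'xc@%.2f %.4f'%(y0,s.x[0]),'slope deg %.1f'%np.degrees(np.arctan(s.x[1])),'dz %.4f'%s.x[2],'rms %.4f'%np.sqrt(np.mean(s.fun**2)),'y',np.percentile(X[:,1],[1,99]).round(3))
for n in('top','side'):
    im=cap(n)
    for i in(1,2,3): fit(n,i,im)
E
python3 rol.py
```

```text
top 1 few 8
top 2 294 xc@-0.11 0.4866 slope deg 6.8 dz -0.0014 rms 0.0038 y [-0.15  -0.052]
top 3 120 xc@0.03 0.4881 slope deg -2.8 dz -0.0009 rms 0.0035 y [-0.019  0.022]
side 1 377 xc@-0.25 0.5614 slope deg 2.9 dz -0.0012 rms 0.0021 y [-0.298 -0.198]
side 2 90 xc@-0.11 0.4867 slope deg 5.6 dz -0.0014 rms 0.0016 y [-0.156 -0.077]
side 3 few 0
```

Emit:
servo_tool([
  [0.25,[-3,-50,0],0],
  [0.25,[0,-50,0],0],
  [0.25,[0,-41,30],0],
  [0.25,[0,0,50],0],
  [0.25,[0,0,12],0],
])

```text
time_s: 8.93
position: [0.4114, -0.1022, 0.0122]
tcp_rot: [[0.999, -0.043, -0.005], [-0.042, -0.999, 0.003], [-0.005, -0.003, -1.0]]
force: [-1.3, 0.5, 1.1]
opening: 0.751
```

Emit:
servo_tool([
  [0.25,[6,0,0],0],
  [0.25,[8,0,0],0],
  [0.25,[8,0,0],0],
  [0.25,[6,0,0],0],
  [0.25,[6,0,0],0],
])

```text
time_s: 9.55
position: [0.4476, -0.1052, 0.0151]
tcp_rot: [[0.999, -0.044, 0.001], [-0.044, -0.999, -0.0], [0.001, 0.0, -1.0]]
force: [-0.4, -0.5, -0.1]
opening: 0.749
```

Emit:
servo_tool([
  [0.25,[6,0,0],0],
  [0.25,[6,0,0],0],
  [0.25,[6,0,0],0],
  [0.25,[6,0,0],0],
  [0.25,[6,0,0],0],
])

```text
time_s: 10.18
position: [0.4772, -0.1063, 0.0145]
tcp_rot: [[0.999, -0.044, -0.0], [-0.044, -0.999, 0.0], [-0.0, -0.0, -1.0]]
force: [-0.0, 0.2, -0.4]
opening: 0.75
```

Need TCP to ~0.518: 41 mm more.

Emit:
servo_tool([
  [0.25,[6,0,0],0],
  [0.25,[6,0,0],0],
  [0.25,[6,0,0],0],
  [0.25,[5,0,0],0],
  [0.25,[4,0,0],0],
])

```text
time_s: 10.8
position: [0.5042, -0.1075, 0.0145]
tcp_rot: [[0.999, -0.044, 0.0], [-0.044, -0.999, -0.0], [0.0, 0.0, -1.0]]
force: [-0.1, -0.0, -0.3]
opening: 0.748
```

Emit:
servo_tool([
  [0.25,[3,0,0],0],
  [0.25,[3,0,0],0],
  [0.25,[2,0,0],0],
  [0.25,[2,0,0],0],
  [0.25,[2,0,0],0],
])

```text
time_s: 11.42
position: [0.5157, -0.108, 0.0145]
tcp_rot: [[0.999, -0.044, -0.0], [-0.044, -0.999, 0.0], [-0.0, -0.0, -1.0]]
force: [-0.5, 1.0, 0.3]
opening: 0.746
```

Emit:
servo_tool([
  [0.25,[2,0,0],0],
  [0.25,[0,0,0],0],
  [0.25,[-5,0,0],0],
  [0.25,[-40,0,0],0],
  [0.25,[-40,0,0],0],
])

```text
time_s: 12.05
position: [0.4318, -0.1042, 0.0147]
tcp_rot: [[0.999, -0.043, 0.0], [-0.043, -0.999, -0.0], [0.0, 0.0, -1.0]]
force: [-0.1, -0.2, 0.3]
opening: 0.75
```

Emit:
servo_tool([
  [0.25,[-15,0,-20],0],
  [0.25,[0,0,-40],0],
  [0.25,[0,0,-40],0],
  [0.25,[0,0,0],0],
])

```text
time_s: 12.55
position: [0.4192, -0.1046, 0.1169]
tcp_rot: [[0.999, -0.044, 0.006], [-0.044, -0.999, -0.003], [0.006, 0.003, -1.0]]
force: [0.1, 0.2, 0.7]
opening: 0.748
```

```bash
python3 rol.py;python3 lines.py|grep -v nut
python3 - <<'E'
from h import *
b,*_=cap('side')
cv2.imwrite('pics/s6.png',cv2.resize(b[230:400,250:450],None,fx=4,fy=3.5,interpolation=cv2.INTER_CUBIC))
E
```

```text
top 1 148 xc@-0.25 0.5601 slope deg 3.5 dz -0.0012 rms 0.0035 y [-0.295 -0.236]
top 2 few 12
top 3 331 xc@0.03 0.4896 slope deg 3.6 dz -0.0012 rms 0.0036 y [-0.019  0.08 ]
side 1 378 xc@-0.25 0.5615 slope deg 3.1 dz -0.0011 rms 0.0020 y [-0.298 -0.199]
side 2 347 xc@-0.11 0.5548 slope deg 6.2 dz -0.0013 rms 0.0021 y [-0.163 -0.063]
side 3 76 xc@0.03 0.4898 slope deg 4.9 dz -0.0017 rms 0.0021 y [0.009 0.068]
top n 82 y -0.013 0.0882 x mid 0.5718 x mean 0.5718 dx/dy deg 2.0
side n 36 y -0.015 0.0876 x mid 0.5710 x mean 0.5709 dx/dy deg 2.7
```

View pics/s6.png

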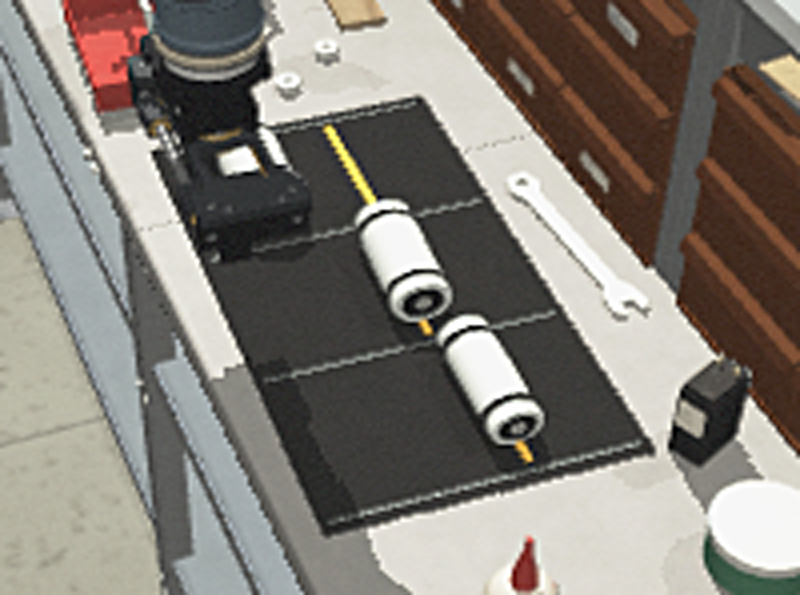

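Emit:
servo_tool([
  [0.25,[-3,-50,0],0],
  [0.25,[0,-50,0],0],
  [0.25,[0,-33,30],0],
  [0.25,[0,0,50],0],
  [0.25,[0,0,20],0],
])

```text
time_s: 13.42
position: [0.4187, 0.0303, 0.0116]
tcp_rot: [[0.999, -0.042, -0.006], [-0.042, -0.999, 0.001], [-0.006, -0.001, -1.0]]
force: [-0.1, 0.7, -0.6]
opening: 0.747
```

Emit:
servo_tool([
  [0.25,[6,0,0],0],
  [0.25,[8,0,0],0],
  [0.25,[8,0,0],0],
  [0.25,[6,0,0],0],
  [0.25,[6,0,0],0],
])

```text
time_s: 14.05
position: [0.4548, 0.0277, 0.0151]
tcp_rot: [[0.999, -0.044, -0.0], [-0.044, -0.999, 0.0], [-0.0, -0.0, -1.0]]
force: [-1.8, 0.4, 0.6]
opening: 0.753
```

Emit:
servo_tool([
  [0.25,[6,0,0],0],
  [0.25,[6,0,0],0],
  [0.25,[6,0,0],0],
  [0.25,[6,0,0],0],
  [0.25,[6,0,0],0],
])

```text
time_s: 14.68
position: [0.485, 0.0264, 0.0145]
tcp_rot: [[0.999, -0.044, -0.0], [-0.044, -0.999, 0.0], [-0.0, -0.0, -1.0]]
force: [-0.7, -0.6, -0.2]
opening: 0.749
```

Emit:
servo_tool([
  [0.25,[6,0,0],0],
  [0.25,[6,0,0],0],
  [0.25,[6,0,0],0],
  [0.25,[6,0,0],0],
  [0.25,[5,0,0],0],
])

```text
time_s: 15.3
position: [0.5142, 0.0251, 0.0146]
tcp_rot: [[0.999, -0.044, 0.001], [-0.044, -0.999, -0.0], [0.001, 0.0, -1.0]]
force: [0.8, -1.6, -0.1]
opening: 0.751
```

Emit:
servo_tool([
  [0.25,[4,0,0],0],
  [0.25,[4,0,0],0],
  [0.25,[3,0,0],0],
  [0.25,[3,0,0],0],
  [0.25,[2,0,0],0],
])

```text
time_s: 15.92
position: [0.5299, 0.0245, 0.0146]
tcp_rot: [[0.999, -0.044, 0.0], [-0.044, -0.999, -0.0], [0.0, 0.0, -1.0]]
force: [0.7, 0.0, -0.3]
opening: 0.748
```

Emit:
servo_tool([
  [0.25,[2,0,0],0],
  [0.25,[1,0,0],0],
  [0.25,[0,0,0],0],
  [0.25,[-5,0,0],0],
  [0.25,[-40,0,0],0],
])

```text
time_s: 16.55
position: [0.4906, 0.0257, 0.0148]
tcp_rot: [[0.999, -0.044, 0.006], [-0.044, -0.999, -0.001], [0.006, 0.001, -1.0]]
force: [-0.9, -0.5, -0.6]
opening: 0.749
```

Emit:
servo_tool([
  [0.25,[-40,0,-20],0],
  [0.25,[0,0,-40],0],
  [0.25,[0,0,-50],0],
  [0.25,[0,0,-40],0],
])

```text
time_s: 17.05
position: [0.4472, 0.0281, 0.1663]
tcp_rot: [[0.999, -0.044, 0.001], [-0.044, -0.999, -0.0], [0.001, 0.0, -1.0]]
force: [1.0, -0.4, 0.5]
opening: 0.749
```

```bash
python3 rol.py;python3 lines.py|grep -v nut
python3 - <<'E'
from h import *
b,*_=cap('side')
cv2.imwrite('pics/s7.png',cv2.resize(b[230:400,250:450],None,fx=4,fy=3.5,interpolation=cv2.INTER_CUBIC))
E
```

```text
top 1 249 xc@-0.25 0.5610 slope deg 2.7 dz -0.0011 rms 0.0035 y [-0.294 -0.196]
top 2 249 xc@-0.11 0.5546 slope deg 5.4 dz -0.0014 rms 0.0037 y [-0.156 -0.059]
top 3 164 xc@0.03 0.5705 slope deg 3.6 dz -0.0009 rms 0.0035 y [-0.007  0.058]
side 1 376 xc@-0.25 0.5615 slope deg 3.0 dz -0.0014 rms 0.0019 y [-0.299 -0.198]
side 2 347 xc@-0.11 0.5547 slope deg 5.3 dz -0.0013 rms 0.0020 y [-0.163 -0.062]
side 3 329 xc@0.03 0.5705 slope deg 3.2 dz -0.0016 rms 0.0021 y [-0.028  0.073]
top n 8 y 0.0803 0.0882 x mid 0.5728 x mean 0.5726 dx/dy deg 16.7
```

View pics/s7.png

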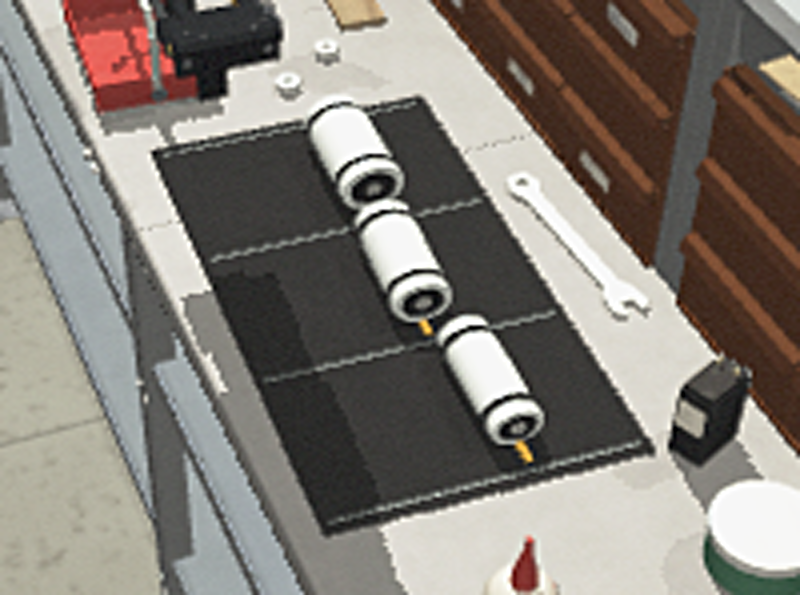

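```bash
cat > nut.py <<'E'
from h import *
for n in('top','side'):
    im=cap(n); K,R,t=im[2:]
    for q in bot.find_in(n,'axle_nut_a_centre'):
        l,T,r,b=q['bbox']
        print(n,'p%.2f'%q['p'],np.round(q['bbox'],1),onplane((l+r)/2,(T+b)/2,.006,K,R,t).round(4))
    p=im[0]
    cv2.imwrite(f'pics/n_{n}.png',cv2.resize(p[225:305,230:330] if n=='top' else p[210:290,255:355],None,fx=6,fy=6,interpolation=cv2.INTER_CUBIC))
E
python3 nut.py
```

```text
(no output)
```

View pics/n_top.png

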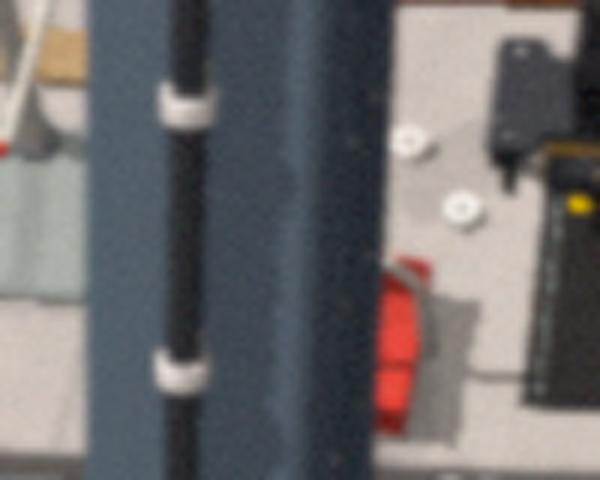

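View pics/n_side.png

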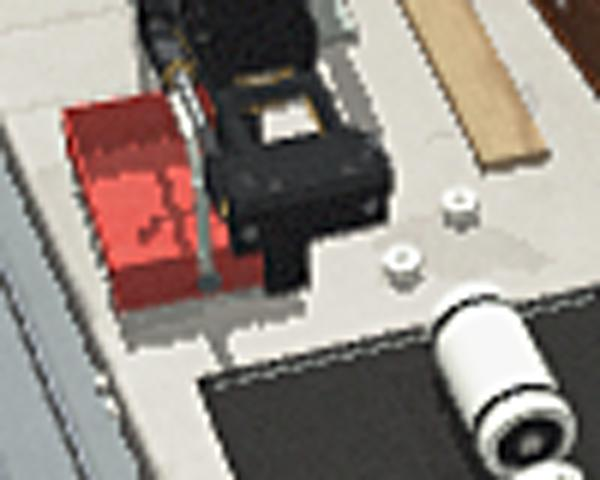

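```bash
cat > nut2.py <<'E'
from h import *
for n in('top','side'):
    p,d,K,R,t=cap(n); P=cloud(d,K,R,t)
    m=(P[...,0]>.52)&(P[...,0]<.66)&(P[...,1]>.11)&(P[...,1]<.30)&(P[...,2]>.0045)&(P[...,2]<.02)&(d>0)&(p.max(-1).astype(int)-p.min(-1)<40)
    k,l,st,c=cv2.connectedComponentsWithStats(m.astype(np.uint8))
    for i in range(1,k):
        if 6<=st[i,4]<150:
            X=P[l==i]; T=X[X[:,2]>.007]
            g=onplane(c[i][0],c[i][1],.007,K,R,t)
            print(n,st[i].tolist(),'cloud',X.mean(0).round(4),'mid',((X.min(0)+X.max(0))/2).round(4),'pix',g.round(4))
E
python3 nut2.py
```

```text
top [295, 247, 7, 4, 15] cloud [0.6144 0.194  0.0076] mid [0.6131 0.1929 0.0096] pix [0.6149 0.1941 0.007 ]
top [304, 257, 6, 5, 17] cloud [0.5644 0.1562 0.0088] mid [0.566  0.1566 0.0093] pix [0.5656 0.1563 0.007 ]
side [333, 236, 7, 4, 10] cloud [0.6422 0.2175 0.0066] mid [0.6432 0.2177 0.007 ] pix [0.642 0.217 0.007]
side [329, 242, 6, 5, 20] cloud [0.6132 0.1884 0.0083] mid [0.6138 0.188  0.0083] pix [0.6137 0.1898 0.007 ]
side [319, 251, 6, 5, 20] cloud [0.564  0.1534 0.0078] mid [0.5644 0.1538 0.0075] pix [0.5643 0.1542 0.007 ]
```

```bash
cat > go.py <<'E'
import sys
from h import *
s=bot.read_state(); T=np.array([float(a) for a in sys.argv[1:4]]); R=np.array(s['tcp_rot'])
print('tool delta mm',(R.T@(T-s['position'])*1000).round(1),'yaw x',np.degrees(np.arctan2(R[1,0],R[0,0])).round(2), 'op',round(s['opening'],3),'F',np.round(s['force'],1),'t',s['time_s'])
E
python3 go.py .564 .155 .06
```

```text
tool delta mm [ 111.5 -131.8  103.3] yaw x -2.51 op 0.75 F [-0.1 -0.7 -0.7] t 17.6
```

Emit:
servo_tool([
  [0.5,[37,-44,0],0],
  [0.5,[37,-44,0],0],
  [0.5,[37,-44,30],0],
  [0.5,[0,0,50],0],
  [0.5,[0,0,20],0],
])

```text
time_s: 18.23
position: [0.5608, 0.1542, 0.0618]
tcp_rot: [[0.999, -0.042, -0.006], [-0.042, -0.999, -0.001], [-0.006, 0.001, -1.0]]
force: [1.2, -1.1, -0.3]
opening: 0.505
```

```bash
python3 go.py .564 .155 .003; python3 nut.py
```

```text
tool delta mm [ 3.5 -1.  58.8] yaw x -2.43 op 0.505 F [ 1.2 -1.1 -0.3] t 18.225
```

View pics/n_side.png

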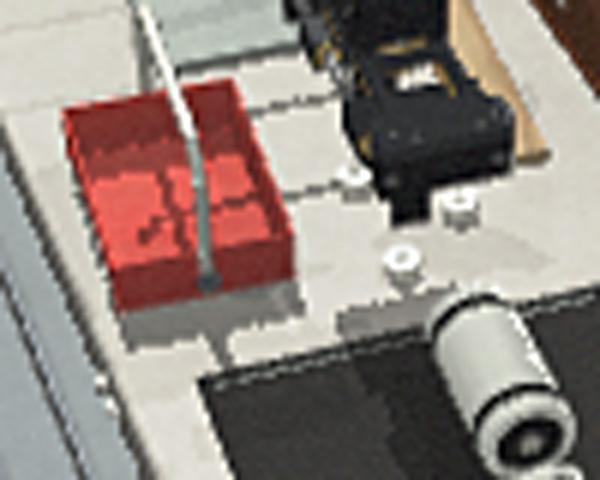

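Emit:
servo_tool([
  [0.5,[2,-1,30],0],
  [0.5,[0,0,22],0],
  [0.5,[0,0,6],0],
  [0.5,[0,0,0],0],
])

```text
time_s: 18.92
position: [0.5657, 0.1544, 0.0085]
tcp_rot: [[0.999, -0.044, 0.001], [-0.044, -0.999, 0.0], [0.001, -0.0, -1.0]]
force: [0.3, 0.7, -0.1]
opening: 0.496
```

```bash
python3 go.py .564 .155 .003; python3 nut.py
```

```text
tool delta mm [-1.7 -0.5  5.5] yaw x -2.52 op 0.496 F [ 0.3  0.7 -0.1] t 18.925
side p0.48 [337.2 287.1 361.6 321.4] [ 0.5597 -0.0948  0.006 ]
side p0.21 [323.9 259.  350.  293. ] [0.5712 0.0332 0.006 ]
```

View pics/n_side.png

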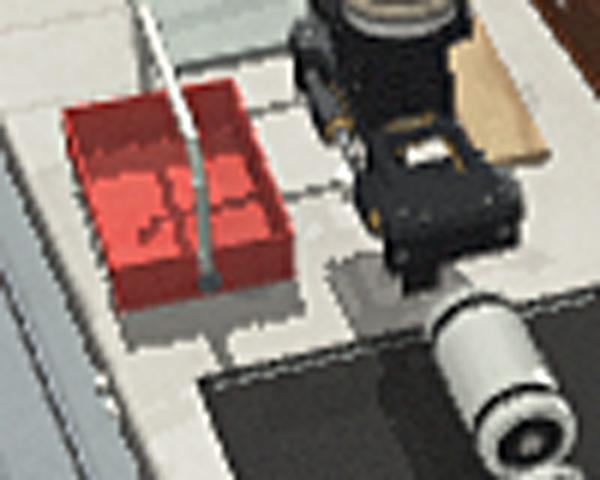

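Emit:
servo_tool([
  [0.5,[-2,0,5],0],
  [0.8,[0,0,0],0],
  [0.8,[0,0,0],0],
  [0.8,[0,0,0],0],
  [0.8,[0,0,0],0],
])

```text
time_s: 19.75
position: [0.563, 0.1546, 0.0027]
tcp_rot: [[0.999, -0.044, 0.0], [-0.044, -0.999, 0.0], [0.0, -0.0, -1.0]]
force: [-0.2, 0.5, -0.3]
opening: 0.222
```

Emit:
servo_tool([
  [1,[0,0,0],0],
  [1,[0,0,0],0],
  [1,[0,0,-20],0],
  [1,[0,0,-30],0],
])

```text
time_s: 20.25
position: [0.562, 0.1544, 0.0522]
tcp_rot: [[0.999, -0.044, -0.003], [-0.044, -0.999, -0.0], [-0.003, 0.0, -1.0]]
force: [-0.0, -0.1, 0.0]
opening: 0.21
```

```bash
python3 go.py .564 .155 .003; python3 nut.py
```

```text
tool delta mm [ 2.1 -0.7 49.2] yaw x -2.51 op 0.21 F [-0.  -0.1  0. ] t 20.25
side p0.31 [371.8 384.6 392.6 424.5] [ 0.502  -0.4332  0.006 ]
```

View pics/n_side.png

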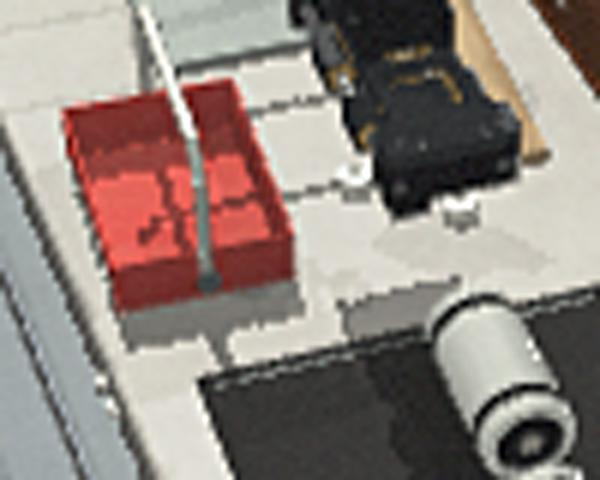

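```bash
cat > tray.py <<'E'
from h import *
for n in('top','side'):
    p,d,K,R,t=cap(n); P=cloud(d,K,R,t); hsv=cv2.cvtColor(p,cv2.COLOR_BGR2HSV)
    roi=(P[...,0]>.38)&(P[...,0]<.53)&(P[...,1]>.14)&(P[...,1]<.36)&(d>0)
    m=roi&(P[...,2]>.1)&(P[...,2]<.122); X=P[m]
    if len(X)>5:
        a=np.polyfit(X[:,1],X[:,0],1); y=(X[:,1].min()+X[:,1].max())/2
        print(n,'bar',len(X),'y',X[:,1].min().round(4),X[:,1].max().round(4),'x@mid %.4f'%np.polyval(a,y),'ymid %.4f'%y,'slope %.1f'%np.degrees(np.arctan(a[0])),'z',X[:,2].mean().round(4))
    red=roi&((hsv[...,0]<8)|(hsv[...,0]>172))&(hsv[...,1]>120)
    X=P[red]; f=X[X[:,2]>.028]
    for nm,Z in(('red',X),('rim',f)):
        r=cv2.minAreaRect((Z[:,:2]*1000).astype(np.float32)); print(n,nm,len(Z),np.round(r[0],1),np.round(r[1],1),round(r[2],1))
E
python3 tray.py
```

```text
top bar 48 y 0.1776 0.2468 x@mid 0.4541 ymid 0.2122 slope 4.7 z 0.1097
top red 549 [455.3 217.3] [118.1  87.1] 1.1
top rim 51 [440.8 189.2] [ 58.4 116.1] 56.6
side bar 65 y 0.1626 0.3079 x@mid 0.4576 ymid 0.2353 slope 4.4 z 0.1086
side red 945 [458.9 247.8] [161.  105.2] 85.2
side rim 168 [458.8 245.8] [156.9 105.2] 85.2
```

```bash
python3 go.py .483 .215 .065
```

```text
tool delta mm [-81.8 -57.  -13. ] yaw x -2.51 op 0.211 F [ 0.5 -0.2 -0.1] t 20.55
```

Emit:
servo_tool([
  [1,[0,0,-15],0],
  [1,[-27,-19,0],0],
  [1,[-27,-19,0],2],
  [1,[-27,-19,0],0],
  [1,[0,0,0],0],
])

```text
time_s: 21.18
position: [0.4827, 0.2169, 0.0678]
tcp_rot: [[0.997, -0.076, -0.003], [-0.076, -0.997, -0.0], [-0.003, 0.001, -1.0]]
force: [1.2, -0.1, 0.0]
opening: 0.206
```

```bash
python3 go.py .483 .215 .05; python3 nut.py
```

```text
tool delta mm [ 0.5  1.9 17.8] yaw x -4.35 op 0.206 F [ 1.2 -0.1  0. ] t 21.175
side p0.20 [359.4 319.8 386.7 357.8] [ 0.5696 -0.2398  0.006 ]
```

View pics/n_side.png

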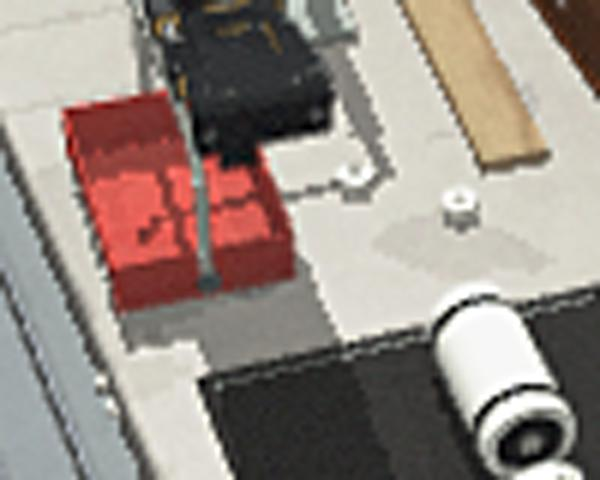

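Emit:
servo_tool([
  [1,[2,0,10],0],
  [1,[0,0,6],0],
  [1,[0,0,0],0],
  [0.6,[0,0,0],0],
  [0.6,[0,0,0],0],
])

```text
time_s: 22.0
position: [0.4874, 0.2158, 0.0518]
tcp_rot: [[0.997, -0.079, 0.0], [-0.079, -0.997, 0.0], [0.0, -0.0, -1.0]]
force: [0.2, -0.0, -0.0]
opening: 0.34
```

```bash
python3 go.py .614 .191 .06; python3 nut.py;python3 nut2.py
```

```text
tool delta mm [128.2  14.8  -8.2] yaw x -4.51 op 0.34 F [ 0.2 -0.  -0. ] t 22.0
side [312, 237, 6, 5, 19] cloud [0.5655 0.234  0.0084] mid [0.5663 0.2353 0.0093] pix [0.566  0.2356 0.007 ]
side [329, 242, 6, 4, 19] cloud [0.6135 0.1892 0.0091] mid [0.6142 0.1901 0.0086] pix [0.6144 0.1914 0.007 ]
```

View pics/n_side.png

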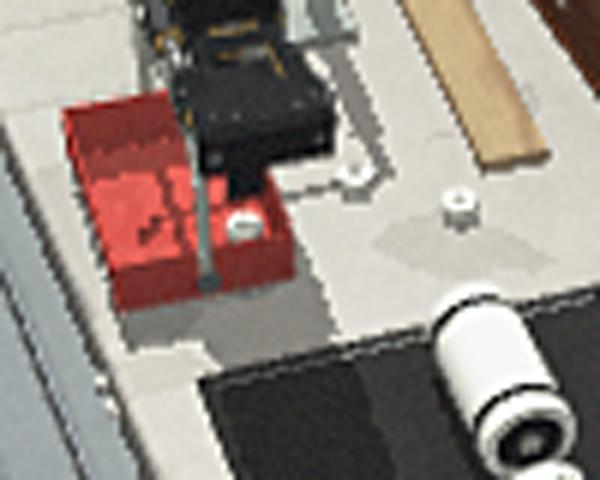

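Emit:
servo_tool([
  [0.5,[0,0,-15],0],
  [0.5,[43,5,0],0],
  [0.5,[43,5,0],0],
  [0.5,[42,5,30],0],
  [0.5,[0,0,20],0],
])

```text
time_s: 22.92
position: [0.6181, 0.1899, 0.0172]
tcp_rot: [[0.997, -0.081, 0.006], [-0.081, -0.997, 0.001], [0.006, -0.001, -1.0]]
force: [0.0, 1.0, -0.8]
opening: 0.501
```

```bash
python3 go.py .614 .1915 .003; python3 nut.py
```

```text
tool delta mm [-4.3 -1.3 14.1] yaw x -4.62 op 0.501 F [ 0.   1.  -0.8] t 22.925
```

View pics/n_side.png

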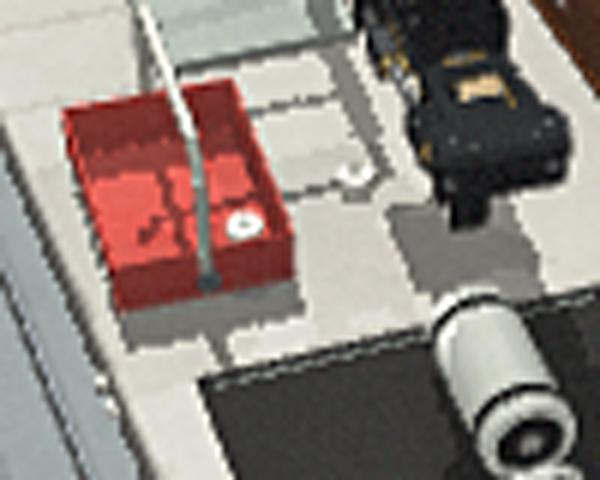

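Emit:
servo_tool([
  [0.5,[-3,-1,10],0],
  [0.5,[0,0,3],0],
  [1,[0,0,0],0],
  [1,[0,0,0],0],
  [1,[0,0,0],0],
])

```text
time_s: 23.75
position: [0.611, 0.192, 0.0039]
tcp_rot: [[0.997, -0.079, 0.001], [-0.079, -0.997, 0.0], [0.001, -0.0, -1.0]]
force: [0.0, 0.2, 0.1]
opening: 0.246
```

Emit:
servo_tool([
  [1,[0,0,0],0],
  [1,[0,0,-20],0],
  [1,[0,0,-30],0],
  [1,[0,0,-15],0],
  [1,[0,0,0],0],
])

```text
time_s: 24.38
position: [0.612, 0.1922, 0.0707]
tcp_rot: [[0.997, -0.079, 0.004], [-0.079, -0.997, 0.001], [0.004, -0.001, -1.0]]
force: [-0.3, -0.3, -0.1]
opening: 0.208
```

```bash
python3 go.py .486 .27 .065; python3 nut.py
```

```text
tool delta mm [-131.7  -67.7    5.2] yaw x -4.5 op 0.208 F [-0.3 -0.3 -0.1] t 24.375
top p0.52 [326.3 249.  352.2 265.6] [0.5796 0.0349 0.006 ]
```

View pics/n_side.png

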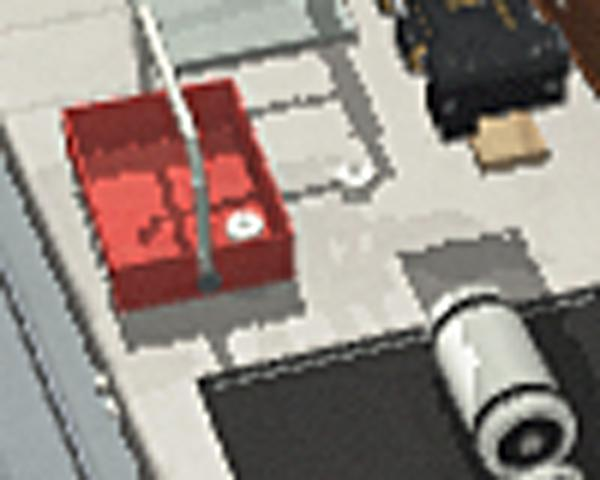

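Emit:
servo_tool([
  [1,[-44,-13,0],0],
  [1,[-44,-13,0],0],
  [1,[-43,-12,0],0],
  [1,[0,0,6],0],
  [1,[0,0,0],0],
])

```text
time_s: 25.2
position: [0.4837, 0.2402, 0.0619]
tcp_rot: [[0.997, -0.078, -0.0], [-0.078, -0.997, -0.0], [-0.0, 0.0, -1.0]]
force: [0.5, 0.2, 0.6]
opening: 0.205
```

```bash
python3 go.py .485 .24 .05; python3 nut2.py
```

```text
tool delta mm [ 1.3  0.1 11.9] yaw x -4.49 op 0.205 F [0.5 0.2 0.6] t 25.2
top [313, 244, 4, 5, 6] cloud [0.6277 0.1311 0.0058] mid [0.6293 0.1306 0.0058] pix [0.6267 0.131  0.007 ]
side [312, 236, 5, 6, 20] cloud [0.5666 0.2376 0.008 ] mid [0.5658 0.2406 0.0089] pix [0.5669 0.2387 0.007 ]
```

Emit:
servo_tool([
  [1,[2,0,10],0],
  [1,[0,0,0],0],
  [0.6,[0,0,0],0],
  [0.6,[0,0,0],0],
  [0.5,[0,0,-15],0],
])

```text
time_s: 25.92
position: [0.4843, 0.2398, 0.0674]
tcp_rot: [[0.997, -0.079, -0.002], [-0.079, -0.997, -0.001], [-0.002, 0.001, -1.0]]
force: [0.5, 0.5, 0.2]
opening: 0.433
```

Emit:
servo_tool([
  [0.5,[40,1,0],0],
  [0.5,[40,1,0],0],
  [0.5,[0,0,0],0],
])

```text
time_s: 26.3
position: [0.5693, 0.2316, 0.0695]
tcp_rot: [[0.997, -0.08, 0.007], [-0.08, -0.997, 0.001], [0.007, -0.002, -1.0]]
force: [-0.8, -0.2, 0.5]
opening: 0.497
```

```bash
python3 nut.py;python3 go.py .566 .236 .003; python3 nut2.py
```

```text
tool delta mm [ 2.8 -4.4 64.8] yaw x -4.48 op 0.503 F [-0.4  0.  -0.1] t 26.5
top [281, 256, 7, 6, 19] cloud [0.5641 0.2414 0.0098] mid [0.5655 0.2422 0.01  ] pix [0.5661 0.2418 0.007 ]
side [312, 237, 5, 5, 14] cloud [0.5648 0.2344 0.01  ] mid [0.5649 0.236  0.0108] pix [0.566  0.2378 0.007 ]
side [335, 236, 7, 3, 7] cloud [0.6493 0.214  0.0085] mid [0.6492 0.2133 0.0085] pix [0.65   0.2156 0.007 ]
```

View pics/n_side.png

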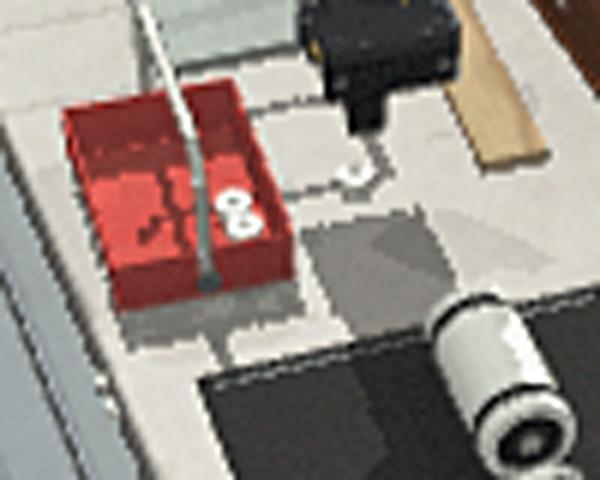

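Emit:
servo_tool([
  [0.5,[2,-6,30],0],
  [0.5,[0,0,30],0],
  [0.5,[0,0,0],0],
])

```text
time_s: 26.98
position: [0.5643, 0.2373, 0.0056]
tcp_rot: [[0.997, -0.078, -0.006], [-0.078, -0.997, -0.001], [-0.006, 0.002, -1.0]]
force: [-0.3, -0.8, -0.9]
opening: 0.505
```

```bash
python3 nut.py;python3 go.py .565 .238 .003
```

```text
tool delta mm [-3.   0.1  6. ] yaw x -4.5 op 0.504 F [-0.2 -0.1  0.4] t 27.175
```

View pics/n_side.png

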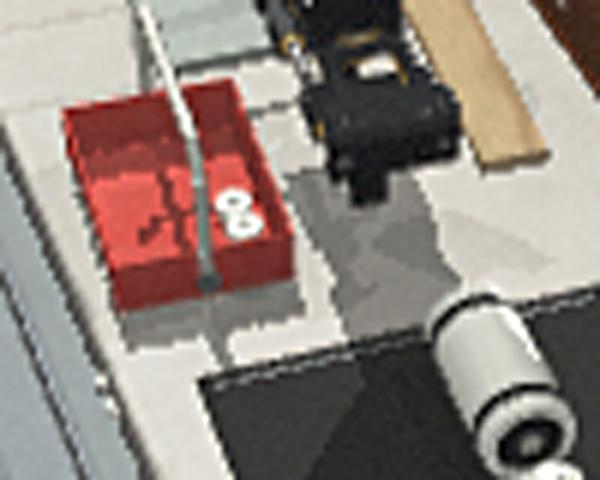

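Emit:
servo_tool([
  [0.5,[-2,0,6],0],
  [0.5,[0,0,0],0],
  [1,[0,0,0],0],
  [1,[0,0,0],0],
  [1,[0,0,0],0],
])

```text
time_s: 27.8
position: [0.5653, 0.2378, 0.0017]
tcp_rot: [[0.997, -0.079, 0.0], [-0.079, -0.997, 0.0], [0.0, -0.0, -1.0]]
force: [0.1, 0.8, 0.6]
opening: 0.242
```

Emit:
servo_tool([
  [1,[0,0,0],0],
  [1,[0,0,-20],0],
  [1,[0,0,-30],0],
  [1,[0,0,-15],0],
  [1,[0,0,0],0],
])

```text
time_s: 28.42
position: [0.5664, 0.238, 0.0686]
tcp_rot: [[0.997, -0.079, 0.004], [-0.079, -0.997, 0.001], [0.004, -0.001, -1.0]]
force: [0.3, 0.2, -0.4]
opening: 0.215
```

```bash
python3 go.py .485 .27 .065; python3 nut.py
```

```text
tool delta mm [-83.7 -25.5   3.3] yaw x -4.51 op 0.215 F [ 0.3  0.2 -0.4] t 28.425
```

View pics/n_side.png

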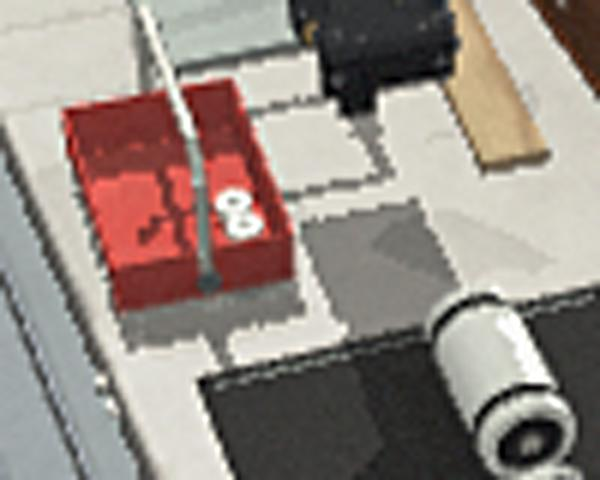

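```bash
cat > hook.py <<'E'
from h import *
i=bot.camera_info('top');K,R,t=[np.array(i[k]) for k in('K','R','t')]
for c in[(297,190),(397,198)]: print('tip top',onplane(130+c[0]/4,200+c[1]/4,.204,K,R,t).round(4))
for c in[(345,65),(438,72)]: print('corner top',onplane(130+c[0]/4,200+c[1]/4,.192,K,R,t).round(4))
for n in('top','side'):
    p,d,K,R,t=cap(n); P=cloud(d,K,R,t); hsv=cv2.cvtColor(p,cv2.COLOR_BGR2HSV)
    roi=(P[...,0]>.4)&(P[...,0]<.72)&(P[...,1]>.34)&(P[...,1]<.54)&(d>0)
    red=roi&((hsv[...,0]<10)|(hsv[...,0]>170))&(hsv[...,1]>100)&(P[...,2]>.15)
    k,l,st,c=cv2.connectedComponentsWithStats(red.astype(np.uint8))
    for j in range(1,k): print(n,'tip',st[j].tolist(),P[l==j].mean(0).round(4), onplane(*c[j],.203,K,R,t).round(4))
    m=roi&(P[...,2]>.178)&(P[...,2]<.205)&~red; X=P[m]
    for lab,w in(('right prong',X[:,1]<.41),('left prong',X[:,1]>.45)):
        Z=X[w]
        if len(Z)>4: a=np.polyfit(Z[:,0],Z[:,1],1); print(n,lab,len(Z),'x',Z[:,0].min().round(3),Z[:,0].max().round(3),'y@.53 %.4f'%np.polyval(a,.53),'y@.6 %.4f'%np.polyval(a,.6),'z',Z[:,2].mean().round(4))
    m=roi&(P[...,2]>.004)&(P[...,2]<.016); 
    print(n,'base rect',cv2.minAreaRect((P[m][:,:2]*1000).astype(np.float32)))
    post=roi&(P[...,2]>.03)&(P[...,2]<.17); print(n,'post',P[post].mean(0).round(4) if post.any() else None)
E
python3 hook.py
```

```text
tip top [0.4599 0.4806 0.204 ]
tip top [0.4549 0.3964 0.204 ]
corner top [0.6066 0.4699 0.192 ]
corner top [0.6015 0.3868 0.192 ]
top tip [251, 180, 1, 1, 1] [0.7191 0.3534 0.2617] [0.7774 0.3693 0.203 ]
top tip [254, 198, 1, 1, 1] [0.7198 0.3548 0.1681] [0.6877 0.346  0.203 ]
top tip [203, 246, 3, 3, 7] [0.4568 0.4797 0.2093] [0.4615 0.4819 0.203 ]
top left prong 66 x 0.455 0.584 y@.53 0.4773 y@.6 0.4735 z 0.1923
top base rect ((542.5364379882812, 470.88232421875), (199.10153198242188, 295.7442932128906), 76.66960906982422)
top post [0.6898 0.4608 0.1105]
side tip [260, 163, 3, 2, 5] [0.457  0.4763 0.2086] [0.4591 0.4859 0.203 ]
side tip [265, 174, 3, 3, 7] [0.4534 0.3967 0.2067] [0.4548 0.4026 0.203 ]
side right prong 80 x 0.449 0.574 y@.53 0.3901 y@.6 0.3866 z 0.1912
side left prong 88 x 0.454 0.597 y@.53 0.4734 y@.6 0.4696 z 0.1915
side base rect ((558.865478515625, 440.66143798828125), (196.072265625, 317.4056396484375), 89.81797790527344)
side post None
```

Emit:
servo_tool([
  [1,[-28,-8,0],0],
  [1,[-28,-7,0],0],
  [1,[-26,-6,0],0],
  [1,[0,0,6],0],
  [1,[0,0,10],0],
])

```text
time_s: 29.35
position: [0.4867, 0.2653, 0.0502]
tcp_rot: [[0.997, -0.079, 0.002], [-0.079, -0.997, 0.001], [0.002, -0.001, -1.0]]
force: [0.2, -0.4, -0.4]
opening: 0.213
```

Emit:
servo_tool([
  [1,[0,0,0],0],
  [0.6,[0,0,0],0],
  [0.6,[0,0,0],0],
  [0.6,[0,0,-20],0],
  [0.6,[0,0,-60],0],
])

```text
time_s: 29.98
position: [0.4832, 0.2642, 0.129]
tcp_rot: [[0.997, -0.079, -0.007], [-0.079, -0.997, -0.002], [-0.007, 0.003, -1.0]]
force: [1.2, 0.3, -0.0]
opening: 0.397
```

```bash
python3 go.py .458 .245 .17; python3 nut.py
```

```text
tool delta mm [-23.9  21.3 -40.8] yaw x -4.54 op 0.397 F [ 1.2  0.3 -0. ] t 29.975
```

View pics/n_side.png

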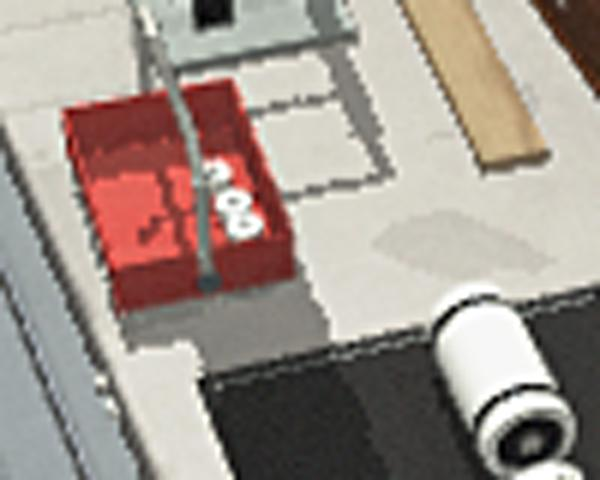

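Emit:
servo_tool([
  [0.6,[-24,21,-40],0],
  [0.6,[0,0,0],-10],
  [0.6,[0,0,0],-10],
  [0.6,[0,0,0],-10],
  [0.6,[0,0,0],-10],
])

```text
time_s: 30.8
position: [0.4585, 0.2456, 0.1692]
tcp_rot: [[0.811, 0.585, -0.003], [0.585, -0.811, -0.001], [-0.003, -0.001, -1.0]]
force: [0.4, 0.6, 0.1]
opening: 0.401
```

Emit:
servo_tool([
  [0.6,[0,0,0],-10],
  [0.6,[0,0,0],-10],
  [0.6,[0,0,0],-10],
  [0.6,[0,0,0],-10],
  [0.6,[0,0,0],-10],
])

```text
time_s: 31.42
position: [0.4585, 0.2457, 0.1691]
tcp_rot: [[0.073, 0.997, -0.003], [0.997, -0.073, -0.001], [-0.001, -0.003, -1.0]]
force: [0.3, 0.3, 0.4]
opening: 0.401
```

Emit:
servo_tool([
  [0.6,[0,0,0],0],
])

```text
time_s: 31.55
position: [0.4586, 0.2457, 0.1694]
tcp_rot: [[0.081, 0.997, -0.003], [0.997, -0.081, -0.001], [-0.001, -0.003, -1.0]]
force: [0.4, -0.3, -0.1]
opening: 0.4
```

```bash
python3 tray.py; python3 go.py .458 .247 .17; python3 hook.py|grep -v "base\|post"; python3 nut.py
```

```text
top bar 72 y 0.1815 0.3183 x@mid 0.4566 ymid 0.2499 slope 3.9 z 0.1093
top red 897 [457.2 249.3] [153.  112.9] 84.7
top rim 86 [449.  248.5] [106.5 149.9] 1.7
side bar 63 y 0.1776 0.3063 x@mid 0.4579 ymid 0.2420 slope 4.2 z 0.1091
side red 861 [459.1 249.2] [167.6 105.5] 85.4
side rim 162 [458.9 246.7] [162.4 105.5] 85.4
tool delta mm [ 1.1 -1.1 -0.2] yaw x 85.33 op 0.4 F [-0.   0.8 -0. ] t 31.65
tip top [0.4599 0.4806 0.204 ]
tip top [0.4549 0.3964 0.204 ]
corner top [0.6066 0.4699 0.192 ]
corner top [0.6015 0.3868 0.192 ]
top tip [203, 247, 2, 2, 3] [0.4555 0.4817 0.209 ] [0.4599 0.4838 0.203 ]
side tip [260, 163, 1, 1, 1] [0.4543 0.4831 0.2072] [0.4558 0.4902 0.203 ]
side right prong 15 x 0.555 0.609 y@.53 0.3842 y@.6 0.3925 z 0.1907
side left prong 37 x 0.558 0.613 y@.53 0.4803 y@.6 0.4658 z 0.1905
```

View pics/n_side.png

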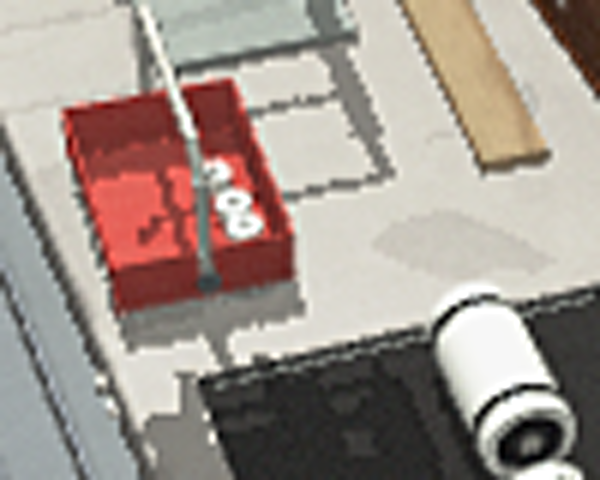

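Emit:
servo_tool([
  [0.6,[2,-1,40],0],
  [0.6,[0,0,40],0],
  [0.6,[0,0,0],0],
  [1,[0,0,0],0],
  [1,[0,0,0],0],
])

```text
time_s: 32.58
position: [0.46, 0.2485, 0.0923]
tcp_rot: [[0.079, 0.997, 0.003], [0.997, -0.079, 0.001], [0.001, 0.003, -1.0]]
force: [0.9, -0.6, 0.2]
opening: 0.253
```

Emit:
servo_tool([
  [1,[0,0,0],0],
  [1,[0,0,0],0],
  [1,[0,0,0],0],
])

```text
time_s: 32.95
position: [0.4596, 0.2483, 0.0916]
tcp_rot: [[0.079, 0.997, 0.002], [0.997, -0.079, 0.001], [0.001, 0.002, -1.0]]
force: [0.5, -0.5, 6.1]
opening: 0.078
```

Emit:
servo_tool([
  [1,[0,0,-10],0],
  [1,[0,0,-20],0],
  [1,[0,0,-30],0],
  [1,[0,0,-30],0],
  [1,[0,0,-20],0],
])

```text
time_s: 33.58
position: [0.4583, 0.2481, 0.2019]
tcp_rot: [[0.079, 0.997, -0.0], [0.997, -0.079, 0.0], [0.0, -0.0, -1.0]]
force: [0.1, 0.0, -2.1]
opening: 0.079
```

Emit:
servo_tool([
  [1,[0,0,-15],0],
  [1,[0,-15,0],0],
  [1,[0,-20,0],0],
  [1,[0,-15,0],0],
  [1,[0,0,0],0],
])

```text
time_s: 34.2
position: [0.4064, 0.2519, 0.2149]
tcp_rot: [[0.077, 0.997, -0.003], [0.997, -0.077, -0.001], [-0.001, -0.003, -1.0]]
force: [-0.4, -0.3, -2.3]
opening: 0.076
```

```bash
python3 go.py .41 .442 .216
python3 - <<'E'
from h import *
p,*_=cap('side'); cv2.imwrite('pics/l_side.png',cv2.resize(p[120:270,220:350],None,fx=4,fy=4,interpolation=cv2.INTER_CUBIC))
E
```

```text
tool delta mm [189.8 -11.2  -1.3] yaw x 85.56 op 0.076 F [-0.4 -0.3 -2.3] t 34.2
```

View pics/l_side.png

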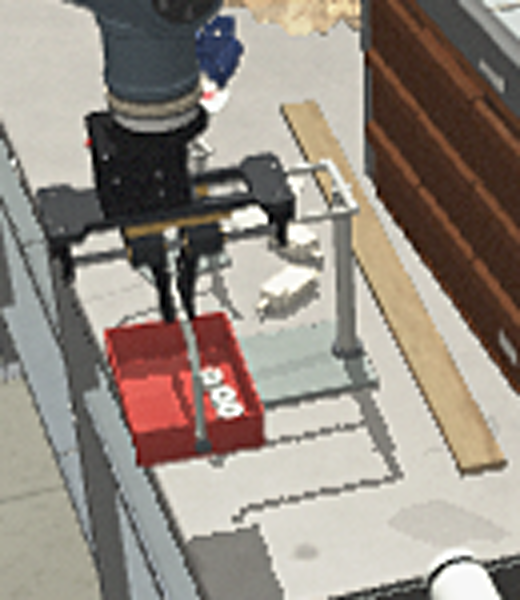

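Emit:
servo_tool([
  [1,[20,-2,-5],0],
  [1,[40,-3,0],0],
  [1,[45,-3,0],0],
  [1,[45,-3,0],0],
  [1,[30,-2,0],0],
])

```text
time_s: 34.88
position: [0.411, 0.435, 0.2203]
tcp_rot: [[0.078, 0.997, 0.001], [0.997, -0.078, 0.001], [0.001, 0.001, -1.0]]
force: [1.0, 0.7, -2.8]
opening: 0.077
```

Emit:
servo_tool([
  [1,[10,0,0],0],
  [1,[0,0,0],0],
  [1,[0,0,0],0],
])

```text
time_s: 35.25
position: [0.4109, 0.4411, 0.2204]
tcp_rot: [[0.08, 0.997, -0.001], [0.997, -0.08, -0.001], [-0.001, -0.001, -1.0]]
force: [0.5, -0.4, -3.5]
opening: 0.082
```

```bash
python3 go.py .514 .435 .216
python3 - <<'E'
from h import *
for n,r in(('side',(120,270,220,350)),('top',(190,310,150,320))):
    p,*_=cap(n); cv2.imwrite(f'pics/l2_{n}.png',cv2.resize(p[r[0]:r[1],r[2]:r[3]],None,fx=4,fy=4,interpolation=cv2.INTER_CUBIC))
E
```

```text
tool delta mm [  2.1 103.3   4.3] yaw x 85.43 op 0.082 F [ 0.5 -0.4 -3.5] t 35.25
```

View pics/l2_side.png

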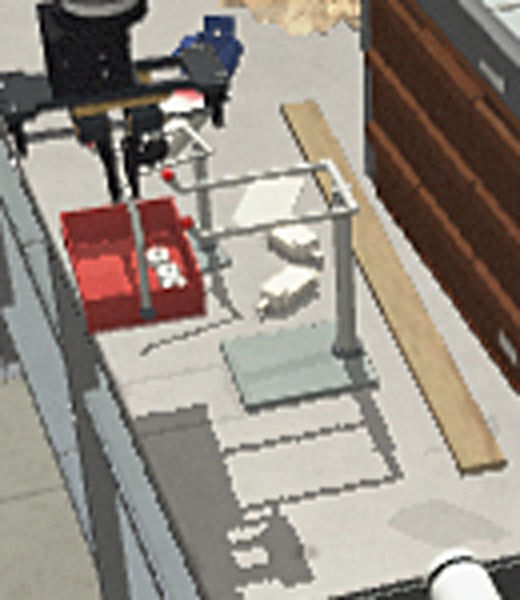

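View pics/l2_top.png

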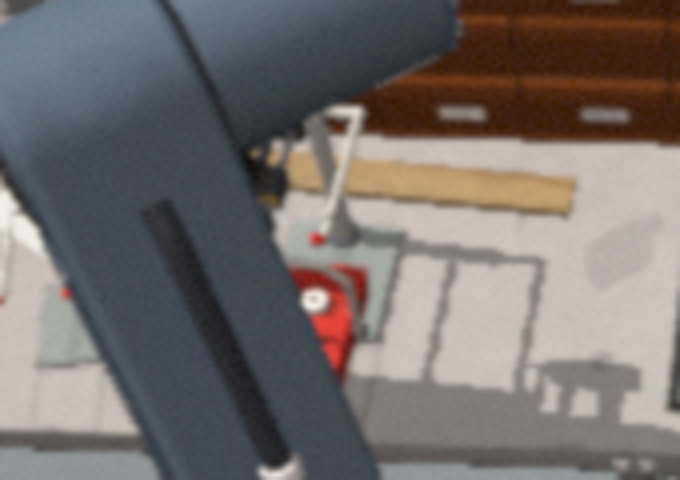

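```bash
cat > bar.py <<'E'
from h import *
p,d,K,R,t=cap('side'); P=cloud(d,K,R,t)
S=np.asarray(bot.read_state()['position'])
m=(abs(P[...,0]-S[0])<.03)&(abs(P[...,1]-S[1])<.085)&(P[...,2]>S[2]+.005)&(P[...,2]<S[2]+.03)&(d>0)&(p.min(-1)>90)
X=P[m]; 
if len(X): print('bar',len(X),'x',X[:,0].mean().round(4),'y',X[:,1].min().round(4),X[:,1].max().round(4),'z',np.median(X[:,2]).round(4),'tcp',S.round(4))
E
python3 bar.py; python3 hook.py|grep side
```

```text
bar 42 x 0.4083 y 0.3612 0.5013 z 0.2385 tcp [0.4111 0.4414 0.2208]
side tip [263, 142, 4, 1, 4] [0.4624 0.4133 0.3238] [0.5136 0.6382 0.203 ]
side tip [268, 142, 1, 1, 1] [0.4731 0.408  0.3243] [0.5262 0.633  0.203 ]
side tip [270, 143, 1, 1, 1] [0.4768 0.3964 0.3255] [0.5312 0.6223 0.203 ]
side tip [260, 163, 3, 2, 5] [0.4574 0.4783 0.2075] [0.4591 0.4859 0.203 ]
side tip [254, 169, 17, 27, 126] [0.4452 0.4256 0.1621] [0.4315 0.3609 0.203 ]
side tip [245, 171, 7, 5, 26] [0.4125 0.5136 0.1584] [0.3994 0.4406 0.203 ]
side right prong 124 x 0.4 0.608 y@.53 0.3879 y@.6 0.3949 z 0.1913
side left prong 99 x 0.456 0.612 y@.53 0.4728 y@.6 0.4671 z 0.1912
side base rect ((561.7877807617188, 440.10894775390625), (198.48828125, 314.011962890625), 89.60242462158203)
side post [0.4698 0.4425 0.1324]
```

Emit:
servo_tool([
  [1,[0,10,0],0],
  [1,[0,20,0],0],
  [1,[0,25,0],0],
  [1,[0,25,0],0],
  [1,[0,15,0],0],
])

```text
time_s: 36.12
position: [0.5084, 0.4345, 0.2205]
tcp_rot: [[0.08, 0.997, 0.001], [0.997, -0.08, 0.0], [0.0, 0.001, -1.0]]
force: [-0.2, -0.0, -1.9]
opening: 0.078
```

Emit:
servo_tool([
  [1,[0,9,0],0],
  [1,[0,0,0],0],
  [1,[0,0,0],0],
])

```text
time_s: 36.5
position: [0.5136, 0.4344, 0.2205]
tcp_rot: [[0.078, 0.997, -0.001], [0.997, -0.078, -0.0], [-0.0, -0.001, -1.0]]
force: [0.1, -0.2, -2.5]
opening: 0.081
```

```bash
python3 bar.py; python3 go.py .514 .433 .1825; python3 hook.py|grep "side.*prong"
python3 - <<'E'
from h import *
p,*_=cap('side'); cv2.imwrite('pics/l3.png',cv2.resize(p[120:270,220:350],None,fx=4,fy=4,interpolation=cv2.INTER_CUBIC))
E
```

```text
bar 34 x 0.5106 y 0.3594 0.4452 z 0.2382 tcp [0.5135 0.4345 0.2206]
tool delta mm [-1.4  0.6 38.1] yaw x 85.54 op 0.08 F [-0.1 -0.5 -3.6] t 36.55
side right prong 111 x 0.454 0.609 y@.53 0.3855 y@.6 0.3886 z 0.1914
side left prong 87 x 0.455 0.611 y@.53 0.4763 y@.6 0.4692 z 0.191
```

View pics/l3.png

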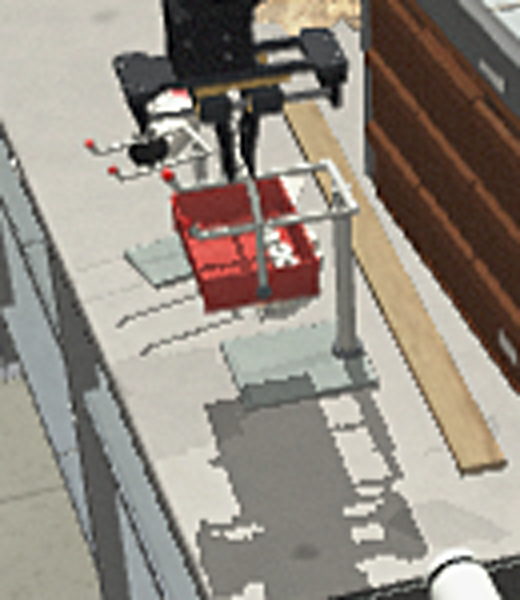

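Prongs pass between bar and tray. Lower until contact.

Emit:
servo_tool([
  [1,[0,0,12],0],
  [1,[0,0,12],0],
  [1,[0,0,6],0],
  [1,[0,0,4],0],
  [1,[0,0,2],0],
])

```text
time_s: 37.33
position: [0.5146, 0.4343, 0.1843]
tcp_rot: [[0.079, 0.997, -0.0], [0.997, -0.079, -0.0], [-0.0, -0.0, -1.0]]
force: [-0.4, 0.5, -2.0]
opening: 0.077
```

Emit:
servo_tool([
  [1,[0,0,2],0],
  [1,[0,0,1],0],
  [1,[0,0,0],0],
])

```text
time_s: 37.7
position: [0.5146, 0.4344, 0.1818]
tcp_rot: [[0.079, 0.997, 0.0], [0.997, -0.079, 0.0], [0.0, 0.0, -1.0]]
force: [-0.1, 0.6, -3.5]
opening: 0.077
```

Emit:
servo_tool([
  [1,[0,0,1],0],
  [1,[0,0,1],0],
  [1,[0,0,0],0],
])

```text
time_s: 38.08
position: [0.5148, 0.4345, 0.1812]
tcp_rot: [[0.078, 0.997, 0.001], [0.997, -0.078, 0.001], [0.001, 0.001, -1.0]]
force: [-1.1, -0.2, 4.2]
opening: 0.082
```

Contact. Open gently.

Emit:
servo_tool([
  [0.85,[0,0,0],0],
  [0.75,[0,0,0],0],
  [0.65,[0,0,0],0],
  [0.6,[0,0,0],0],
  [0.6,[0,0,0],0],
])

```text
time_s: 38.7
position: [0.5145, 0.4343, 0.1795]
tcp_rot: [[0.079, 0.997, -0.0], [0.997, -0.079, -0.0], [-0.0, -0.0, -1.0]]
force: [0.3, -0.1, 0.2]
opening: 0.391
```

Emit:
servo_tool([
  [0.6,[0,0,-15],0],
  [0.6,[0,0,-30],0],
  [0.6,[0,0,-50],0],
  [0.6,[0,0,-50],0],
  [0.6,[0,-20,-20],0],
])

```text
time_s: 39.33
position: [0.4964, 0.4365, 0.3495]
tcp_rot: [[0.08, 0.997, 0.007], [0.997, -0.08, 0.004], [0.005, 0.007, -1.0]]
force: [-0.3, 0.7, 0.6]
opening: 0.396
```

```bash
python3 - <<'E'
from h import *
for n,r in(('side',(120,270,220,350)),('top',(190,310,150,320))):
    p,d,K,R,t=cap(n); cv2.imwrite(f'pics/l4_{n}.png',cv2.resize(p[r[0]:r[1],r[2]:r[3]],None,fx=4,fy=4,interpolation=cv2.INTER_CUBIC))
    P=cloud(d,K,R,t);m=(abs(P[...,0]-.514)<.02)&(abs(P[...,1]-.434)<.085)&(P[...,2]>.19)&(P[...,2]<.215)
    X=P[m]; print(n,len(X),X.mean(0).round(4),X[:,1].min().round(3),X[:,1].max().round(3))
E
python3 rol.py; python3 lines.py|grep -v nut
```

```text
side 73 [0.5133 0.4237 0.1966] 0.36 0.495
top 60 [0.5106 0.395  0.1981] 0.364 0.428
top 1 238 xc@-0.25 0.5613 slope deg 3.3 dz -0.0014 rms 0.0033 y [-0.294 -0.196]
top 2 268 xc@-0.11 0.5551 slope deg 6.1 dz -0.0012 rms 0.0035 y [-0.156 -0.059]
top 3 309 xc@0.03 0.5702 slope deg 3.6 dz -0.0009 rms 0.0036 y [-0.022  0.076]
side 1 361 xc@-0.25 0.5611 slope deg 2.5 dz -0.0016 rms 0.0019 y [-0.298 -0.199]
side 2 335 xc@-0.11 0.5549 slope deg 6.0 dz -0.0015 rms 0.0020 y [-0.164 -0.062]
side 3 319 xc@0.03 0.5699 slope deg 3.0 dz -0.0013 rms 0.0022 y [-0.029  0.074]
```

View pics/l4_side.png

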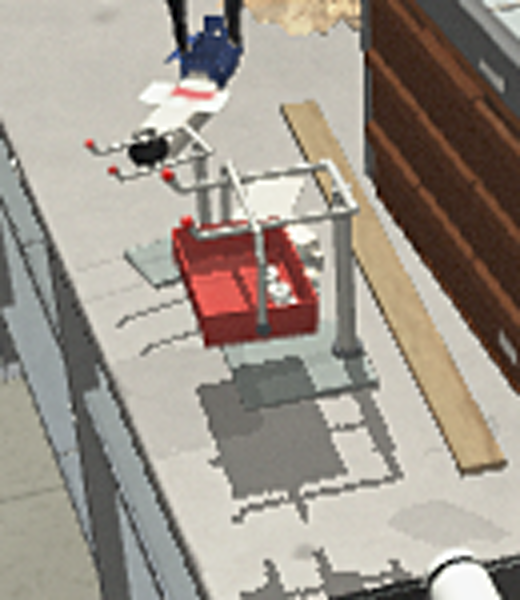

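Run:
```python
from h import *
out=[]
for n in('side','top'):
    p,d,K,R,t=cap(n); P=cloud(d,K,R,t); hsv=cv2.cvtColor(p,cv2.COLOR_BGR2HSV)
    r=(164,208,258,304) if n=='side' else (235,300,190,270)
    out.append(cv2.resize(p[r[0]:r[1],r[2]:r[3]],(400,400),interpolation=cv2.INTER_CUBIC))
    red=((hsv[...,0]<8)|(hsv[...,0]>172))&(hsv[...,1]>120)&(P[...,0]>.44)&(P[...,0]<.6)&(P[...,1]>.34)&(P[...,1]<.53)&(d>0)
    for a,b in((.455,.47),(.47,.49),(.49,.51),(.52,.54),(.54,.56),(.56,.58)):
        w=red&(P[...,0]>a)&(P[...,0]<b); 
        if w.sum()>3: print(n,a,w.sum(),'z lo/hi',np.percentile(P[w][:,2],[5,95]).round(3))
    w=red&(P[...,1]>.385)&(P[...,1]<.48)&(P[...,2]<.105); A=P[w]
    if len(A)>10:
        c=np.linalg.lstsq(np.c_[A[:,:2]-A[:,:2].mean(0),np.ones(len(A))],A[:,2],rcond=None)[0]; print(n,'floor tilt deg',np.degrees(np.arctan(c[:2])).round(1))
cv2.imwrite('pics/l5.png',np.hstack(out))
```

```text
side 0.455 85 z lo/hi [0.093 0.204]
side 0.47 145 z lo/hi [0.09  0.124]
side 0.49 121 z lo/hi [0.088 0.125]
side 0.52 94 z lo/hi [0.088 0.121]
side 0.54 105 z lo/hi [0.087 0.124]
side 0.56 40 z lo/hi [0.088 0.123]
side floor tilt deg [-0.2 -1.8]
top 0.455 24 z lo/hi [0.096 0.202]
top 0.47 35 z lo/hi [0.089 0.13 ]
top 0.49 63 z lo/hi [0.088 0.128]
top 0.52 48 z lo/hi [0.086 0.095]
top 0.54 99 z lo/hi [0.088 0.124]
top 0.56 19 z lo/hi [0.089 0.12 ]
top floor tilt deg [-0.4  3.3]
```

View pics/l5.png

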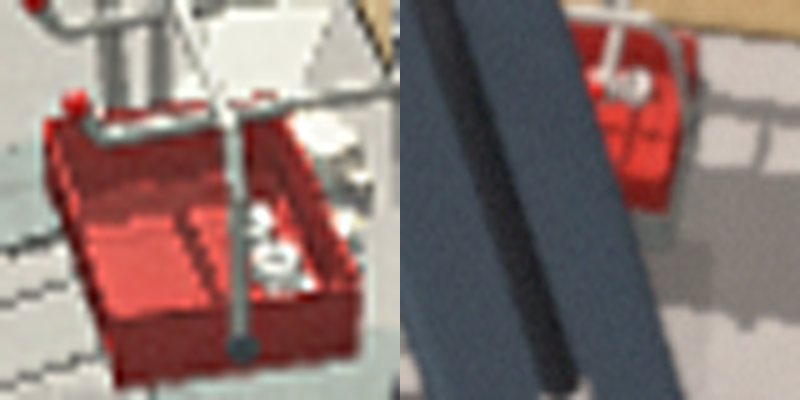

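Emit:
servo_tool([
  [0.6,[0,0,0],0],
  [0.6,[0,0,0],0],
  [0.6,[0,0,0],0],
])

```text
time_s: 40.1
position: [0.4947, 0.4358, 0.3444]
tcp_rot: [[0.079, 0.997, -0.0], [0.997, -0.079, -0.0], [-0.0, -0.0, -1.0]]
force: [1.0, 0.0, -0.9]
opening: 0.399
```

```bash
python3 m.py oil_bottle grease_tin|grep -v p0.[1-4]|cut -c1-150; python3 -c "
from rig import bot; print(bot.hand_in())"
```

```text
top oil_bottle p0.60 [469, 266, 484, 288] 281 med [ 0.468 -0.445  0.064] mean [ 0.469 -0.446  0.058] lo [ 0.457 -0.467  0.005] hi [ 0.49  -0.43   0.10
top grease_tin p0.91 [457, 233, 480, 256] 372 med [ 0.645 -0.439  0.044] mean [ 0.648 -0.439  0.038] lo [ 0.621 -0.473  0.003] hi [ 0.688 -0.409  0.05
side oil_bottle p0.94 [371, 386, 392, 424] 567 med [ 0.474 -0.467  0.067] mean [ 0.475 -0.466  0.06 ] lo [ 0.458 -0.478  0.006] hi [ 0.497 -0.448  0.1
side grease_tin p0.96 [424, 368, 456, 401] 829 med [ 0.651 -0.454  0.045] mean [ 0.651 -0.452  0.039] lo [ 0.623 -0.48   0.004] hi [ 0.686 -0.416  0.0
side grease_tin p0.63 [290, 256, 412, 384] 7736 med [ 0.512 -0.162  0.002] mean [ 0.524 -0.147  0.002] lo [ 0.418 -0.326 -0.003] hi [0.649 0.086 0.006
the job is handed in; nothing more can be done
None
```

The job is handed in, at about 40 s of the 184 s allowed. All three rollers were there, and I pushed each onto its line. The three axle nuts went into the tray while it stood on the bench, and the tray then went onto the larger hook stand. No verdict was reported.

- **Rollers:** their axes are about 2, 3 and 1 mm from the middles of lines 1, 2 and 3. Rollers 1 and 3 are square to within about 1°. Roller 2 is the worst, about 3° off square, still well inside the 8 mm and 8° limits.
- **Tray:** the handle bar rests across both prongs at a height of about 0.197 m, close to the 0.198 m it should have. The bar is centred to within about 5 mm and the tray hangs level, within about 3°.
- **Nuts:** the last pictures show them in the tray. One is partly hidden by the handle, so I am relying on the earlier clear view of all three on the tray floor.
- **Bystanders:** the oil bottle and grease tin read the same positions as at the start.

**Checks that disagreed or failed:**
- The network did not find the nuts, so I located them by eye in the pictures and then by depth.
- The two cameras differed by up to about 7 mm across the bench for the nuts. I took values between them, and all three grasps held.
- The rollers now hide most of their lines, so the roller errors are against line positions measured before the pushes.

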